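Find the mould that has not closed with a feeler gauge

TASK

One of the three strapped plaster moulds leaning in the wooden cradle has not closed at its seam. Take the orange-handled feeler gauge out of its wooden block and, keeping hold of it, try its blade in the slots at the moulds' upper ends until you find the seam it slides all the way into; in the other two it jams part-way. Let go of the gauge with its blade fully home in that open seam, as a marker, and leave the cups, the flask, the jar and the spatula where they are.

Things in the scene. Friction and masses are not known exactly. Their poses are not given: they have to be found in the camera images.
- gauge: loose feeler gauge, about 60 g: steel blade 30 mm wide (x), 3 mm thick (y), 60 mm long, its last 6 mm only 24 mm wide; above it an orange handle 24 (x) by 14 mm (y), from 60 to 120 mm above the tip. Origin at the centre of the blade's tip, z from tip to handle. It starts upright in the block's slot, tip down on the slot's floor, z up
- block: fixed wooden block 80 (x) by 70 (y) by 50 mm high, origin at the centre of its underside, z up. A central slot 33 (x) by 5 mm (y), floor 6 mm above the table, holds the gauge's blade, so its handle stands from 66 to 126 mm above the table
- cradle: fixed wooden cradle, base 190 (x) by 330 (y) by 12 mm, origin at the centre of its underside; its board slopes down from -x to +x (away from the robot) and carries three moulds side by side, 100 mm apart along y. Its highest point, moulds included, is 158 mm above the table
- mould_1: fixed white plaster mould with blue bands, at the cradle's +y side, two strapped halves, 60 (x) by 64 (y) by 110 mm long. Origin: centre of the seam's mouth in the upper end face (flush with it); z points out of the mouth along the mould, leaning 35 degrees from vertical towards the cradle's -x; y across the seam, x along its width
- mould_2: the middle mould, same build and frame as mould_1. The mouth of each mould is a grey funnel 14 mm (y) by 44 mm (x) that narrows over 8 mm to a slot 5 mm (y) by 36 mm (x), closed all round
- mould_3: the mould at the cradle's -y side, same build and frame as mould_1. In the open seam the blade goes in 48 mm below the origin, where its tip stands on the bottom; in the two closed ones it stops hard at 18 mm. Which mould is open differs each time and cannot be seen from outside
- cup_1: loose blue plastic cup, 72 mm across, 85 mm high, origin at the centre of its underside; leave alone
- cup_2: loose blue plastic cup like cup_1; leave alone
- cup_3: loose blue plastic cup like cup_1; leave alone
- flask: loose green flask, 66 mm across, 190 mm high, origin at the centre of its underside; leave alone
- jar: loose amber jar with white lid, 72 mm across, 100 mm high, origin at the centre of its underside; leave alone
- spatula: loose spatula lying on the table along its x, handle to -x, origin at the centre of its underside; leave alone
Mind the look-alikes: they are no part of the job. What is shaped like the gauge but green or purple is not meant.

How it is judged:
By the outcome, as a careful person would: the job done as asked, in the order asked, and still so for the second after the job is handed in, with the robot touching nothing.
It also fails if it takes over 61 s, if anything falls off the work surface, if the arm or the gripper's body presses on something with over 40 N, if the wrist force passes 120 N, or if a joint passes its speed limit or range.

ROBOT

A 7-joint arm with a two-finger parallel gripper is mounted at the origin on the work surface. World frame = base frame: x ahead of the robot, y to its left, z up, the work surface at z = 0. Lengths are in m, angles in rad, forces in N, time in s.
With the tool pointing down it reaches from about 0.425 to 0.925 m from the base axis. Payload 6.8 kg.
Tool frame: the origin (TCP) lies on the centre line of the jaws, within the pads' length; the fingertips stand 19 mm ahead of it and the grasp point (between the pads) is the TCP; z points along the fingers, y is the line along which they close (so a half turn about z gives the same grasp; the last joint's range is limited). The gripper opens to 85 mm and grips with 20 to 120 N. Pads are 22 mm wide; open, the fingers measure 114 mm over their backs; the gripper's body (76 mm by 85 mm) begins 54 mm behind the grasp point. The pads swing forward as they close: fully open they stand 13 mm farther back than shut.
Start: joints at [-1.332, 0.477, 0.022, 1.555, -0.011, 1.109, -0.083], TCP at [0.229, 0.635, 0.25] pointing down, gripper open.
Joint ranges: [-2.96, 2.96], [-0.34, 2.1], [-1.41, 1.46], [0.24, 2.44], [-1.37, 4.51], [0.17, 1.92], [-2.96, 2.96]. Speed limits (rad/s): [2.39, 2.39, 3.14, 3.14, 3.14, 3.14, 3.14].

INTERFACE

Orientations are given as a rotation vector (axis times angle).
In Python, from bench import r gives the robot as it stands. The module is installed in compiled form; this text tells all that it offers.
- The arm moves only by the tool arm_command, never from a script. Its argument "rows" is a list of rows, each an object of numbers: "fingers": the opening, from -1 (shut) to 1 (fully open); "x", "y", "z": the shift along the tool's x, y, z in m; "ax", "ay", "az": the turn, a rotation vector about the tool's x, y, z in degrees. In form: [{"fingers": .., "x": .., "y": .., "z": .., "ax": .., "ay": .., "az": ..}, ...]. A call has 1 to 10 rows; each row shifts and turns the commanded pose from where the row before left it, along the tool's axes as they then stand; what a row does not reach is not made up. A row lasts 1/12 s, in which the tool goes at most 41.7 mm and 7.16 degrees, less where a joint would pass 70% of its speed; a pose out of reach is approached as far as the arm can. A call is refused whole if a number of a shift passes 0.0417 or a number of a turn 7.16, either way. A call with a gripper value outside its range is refused whole. The fingers move at their own pace and stop on an object; "grip_force" is the grip in N (left out, the last holds). Time passes only in rows, so rows that do not move let the fingers close. It gives the time, the measured TCP pose, the force, the opening and the grip force at its end, in the units of the state.
- r.get_obs(): the state, without advancing time (a new reading comes with each control period).
- r.grab_frame(name): name is "side" or "top"; returns a dict with "frame" (400x640x3 uint8, red, green, blue), "depth" (400x640 float32, m along the optical axis (not along the pixel's ray), 0 where there is no reading), "K" (3x3 intrinsics, pixels), "world_from_camera" (4x4, takes a point from camera to world coordinates). Camera axes: x right, y down, z forward; pixel columns grow to the right and rows downward; lengths in m; the calibration is good to about 2 mm. A picture is of the moment at which its call begins.
- r.hand_in(): hands the job in; it is judged then, once.
The state is a dict: "clock": time; "joints": joint angles; "qvel": joint speeds; "tau": joint torques, N m; "tcp_pos": TCP position; "orientation": TCP orientation; "contact_force": force on the tool from outside, world axes, zero at the start; "moment": the same for the moment, N m; "grip_width": finger opening in m; "gripper_force": force on a finger pad.
Only numpy, scipy, OpenCV 4.12 (cv2) and the standard library are available. Lean on these libraries where they do the work, as an engineer would, in place of code of your own. Each camera call takes 0.05 s, during which the arm holds its last target. There are 200 camera calls.

## Working session

There is one attempt and no reset: what is moved stays moved. The work goes in short steps, Python scripts to look and compute and a tool call to move; the robot and the scene stay as the last step left them, time stands still between calls to the robot, and variables do not carry over. Pictures are saved under pics/ and viewed, at most 10 in all, crops included, and the job is handed in when it is done.

Besides the shell and the picture viewer there is one more tool, called after "Request:" as name([rows], argument=value, ...), one row to a line, values as JSON. arm_command: Moves the arm, as the interface text tells. Its arguments: {"type":"object","properties":{"rows":{"type":"array"},"grip_force":{"type":"number"}},"required":["rows"]}

```bash
mkdir -p pics
python3 - <<'E'
from bench import r
import cv2,numpy as np,pickle
o=r.get_obs();print({k:np.round(v,3) for k,v in o.items()})
for n in("side","top"):
    f=r.grab_frame(n);pickle.dump(f,open(n+".pkl","wb"))
    cv2.imwrite(f"pics/{n}0.png",f["frame"][:,:,::-1]);print(n,f["K"],f["world_from_camera"])
E
```

```text
{'clock': np.float64(0.0), 'joints': array([-1.332,  0.478,  0.022,  1.556, -0.012,  1.109, -0.083]), 'qvel': array([-0.   , -0.   , -0.   , -0.001,  0.002,  0.   , -0.002]), 'tau': array([ 0.0000e+00, -5.9646e+01,  1.6080e+00, -2.8119e+01,  1.3000e-02,
        1.0000e-02,  0.0000e+00]), 'tcp_pos': array([0.229, 0.634, 0.249]), 'orientation': array([-5.420e-01, -3.094e+00,  3.000e-03]), 'contact_force': array([-0.114,  0.169, -0.451]), 'moment': array([0.058, 0.006, 0.024]), 'gripper_force': np.float64(0.0), 'grip_width': np.float64(0.086)}
side [[403.44614442   0.         318.97897227]
 [  0.         403.44614442 210.1235678 ]
 [  0.           0.           1.        ]] [[ 0.79024984 -0.35820546  0.49718612  0.00101421]
 [-0.6123143  -0.49337617  0.61777921 -0.67765515]
 [ 0.02400789 -0.79263409 -0.60922477  0.80321602]
 [ 0.          0.          0.          1.        ]]
top [[415.9302924    0.         314.64734625]
 [  0.         415.9302924  198.59438759]
 [  0.           0.           1.        ]] [[-0.02473689 -0.98489702  0.17136495  0.31980819]
 [-0.99953514  0.02742263  0.01332287  0.01707442]
 [-0.01782093 -0.17095573 -0.98511753  1.49782499]
 [ 0.          0.          0.          1.        ]]
```

View pics/side0.png

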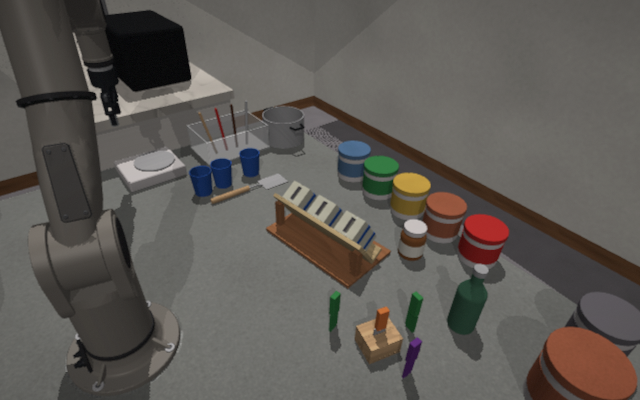

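View pics/top0.png

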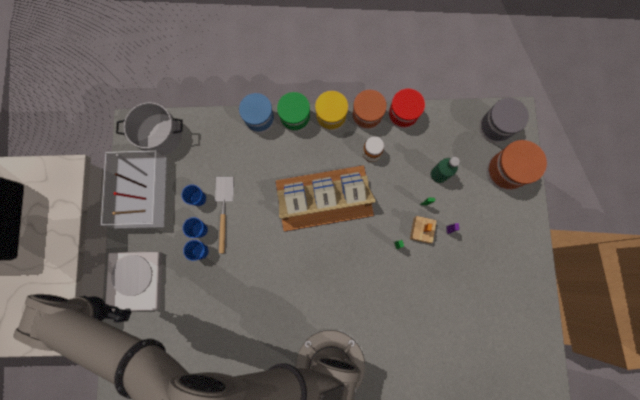

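The side view shows the gauge's orange handle at about (382,318) in its block, with green look-alikes at (334,310) and (414,312) and a purple one at (411,357). The cradle with its moulds is around (325,225). In the top view the block is at (424,230) and the mould ends at (294..352,190).

```bash
cat > h.py <<'E'
import numpy as np,cv2,pickle
def cloud(f):
    d=f["depth"];v,u=np.indices(d.shape);K=f["K"]
    p=np.stack([(u-K[0,2])/K[0,0]*d,(v-K[1,2])/K[1,1]*d,d],-1)
    T=f["world_from_camera"];P=p@T[:3,:3].T+T[:3,3];P[d==0]=np.nan;return P
def hsv(f):return cv2.cvtColor(f["frame"],cv2.COLOR_RGB2HSV)
def px(f,X):
    T=np.linalg.inv(f["world_from_camera"]);c=T[:3,:3]@X+T[:3,3];return (f["K"]@c/c[2])[:2]
def ray(f,u,v,z):
    T=f["world_from_camera"];d=T[:3,:3]@np.linalg.solve(f["K"],[u,v,1]);o=T[:3,3];return o+d*(z-o[2])/d[2]
E
python3 - <<'E'
from h import *
F={n:pickle.load(open(n+".pkl","rb")) for n in("side","top")}
boxes={"side":(320,280,430,380),"top":(380,185,470,260)}
for n,f in F.items():
    P=cloud(f);H=hsv(f);x0,y0,x1,y1=boxes[n]
    for name,lo,hi in(("orange",(3,170,120),(13,255,255)),("green",(50,100,30),(75,255,255)),("purple",(125,100,30),(155,255,255)),("wood",(10,40,90),(25,165,255))):
        m=cv2.inRange(H,lo,hi);mm=np.zeros_like(m);mm[y0:y1,x0:x1]=m[y0:y1,x0:x1]
        k,L,S,C=cv2.connectedComponentsWithStats(mm)
        for i in range(1,k):
            if S[i,4]<12:continue
            q=P[L==i];q=q[~np.isnan(q[:,0])]
            print(n,name,S[i],np.round(np.median(q,0),3),np.round(np.percentile(q,5,0),3),np.round(np.percentile(q,95,0),3))
a=F["side"]["frame"][170:390,255:440];b=F["top"]["frame"][160:260,270:470]
a=cv2.resize(a,None,fx=3.2,fy=2.7,interpolation=cv2.INTER_CUBIC) if 0 else cv2.resize(a,None,fx=2.7,fy=2.7,interpolation=cv2.INTER_CUBIC)
b=cv2.resize(b,None,fx=4,fy=4,interpolation=cv2.INTER_CUBIC)
cv2.imwrite("pics/a.png",a[:,:,::-1]);cv2.imwrite("pics/b.png",b[:,:,::-1])
E
```

```text
side orange [378 308  11   7  51] [ 0.451 -0.342  0.125] [ 0.442 -0.348  0.123] [ 0.461 -0.336  0.127]
side green [330 291  10  40 283] [ 0.397 -0.249  0.085] [ 0.388 -0.253  0.012] [ 0.411 -0.242  0.12 ]
side green [406 292  17  40 380] [ 0.542 -0.358  0.075] [ 0.537 -0.367  0.012] [ 0.547 -0.345  0.12 ]
side purple [402 338  20  40 337] [ 0.446 -0.433  0.087] [ 0.438 -0.439  0.01 ] [ 0.461 -0.428  0.12 ]
side wood [340 280  10   6  28] [ 0.512 -0.159  0.011] [ 0.507 -0.169  0.009] [ 0.522 -0.148  0.013]
side wood [ 356  306   47   52 1054] [ 0.445 -0.352  0.049] [ 0.413 -0.378  0.   ] [ 0.507 -0.303  0.052]
top green [422 198  13   7  53] [ 0.545 -0.35   0.111] [ 0.54  -0.362  0.022] [ 0.55  -0.342  0.124]
top green [395 240   9   9  52] [ 0.4   -0.241  0.114] [ 0.391 -0.249  0.035] [ 0.41  -0.236  0.122]
top purple [447 223  12  10  81] [ 0.452 -0.428  0.097] [ 0.442 -0.434  0.022] [ 0.462 -0.424  0.123]
top wood [409 215  28  29 554] [ 0.453 -0.334  0.05 ] [ 0.416 -0.381  0.001] [ 0.496 -0.302  0.056]
```

View pics/a.png

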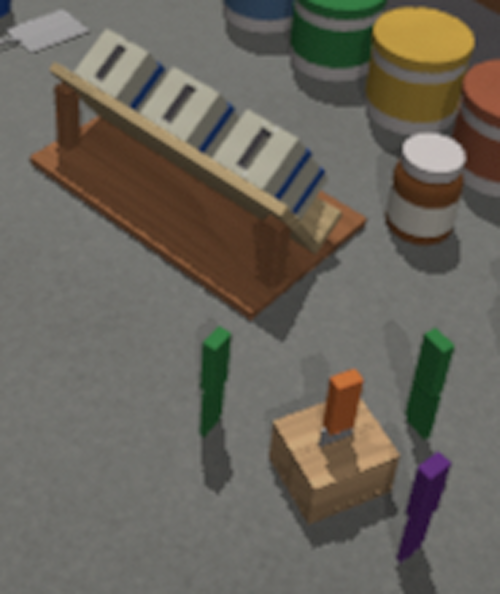

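View pics/b.png

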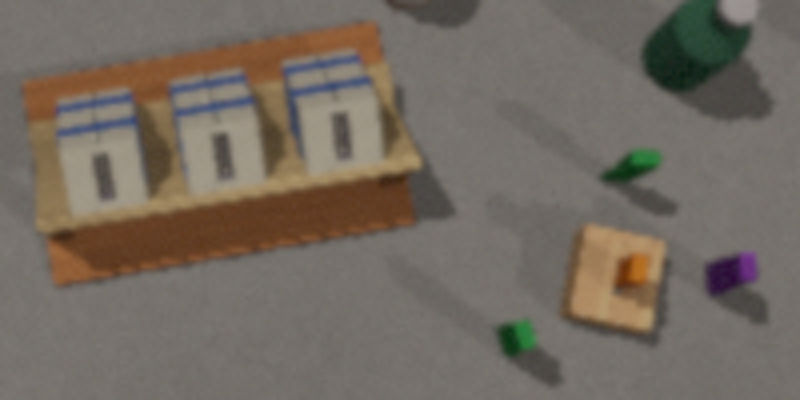

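The crops show the slots along the mould end faces (mould_1 on the left in the top view, px ≈ (104,176) in the crop). The gauge handle is upright at the block's centre, and the look-alikes stand about 90–110 mm away. Next I'll measure accurately.

```bash
cat > m.py <<'E'
from h import *
def tri(fs,pxs):
    A=np.zeros((3,3));b=np.zeros(3);
    L=[]
    for f,p in zip(fs,pxs):
        T=f["world_from_camera"];d=T[:3,:3]@np.linalg.solve(f["K"],[*p,1]);d/=np.linalg.norm(d);o=T[:3,3]
        M=np.eye(3)-np.outer(d,d);A+=M;b+=M@o;L.append((o,M))
    X=np.linalg.solve(A,b);return X,[np.linalg.norm(M@(X-o)) for o,M in L]
E
python3 - <<'E'
from m import *
F={n:pickle.load(open(n+".pkl","rb")) for n in("side","top")}
# block
for n,f in F.items():
    P=cloud(f);H=hsv(f);m=(np.abs(P[...,2]-.05)<.004)&(np.abs(P[...,0]-.455)<.08)&(np.abs(P[...,1]+.34)<.06)&(H[...,1]>40)
    rc=cv2.minAreaRect((P[m][:,:2]*1000).astype(np.float32));print(n,"block",rc,m.sum())
    w=cv2.inRange(H,(3,150,60),(15,255,255));x0,y0,x1,y1={"side":(370,300,395,335),"top":(420,218,438,238)}[n];
    q=P[y0:y1,x0:x1][w[y0:y1,x0:x1]>0];t=q[(q[:,2]>.121)&(q[:,2]<.131)]
    if len(t)>3:print(n,"handle top n",len(t),t.mean(0).round(4),cv2.minAreaRect((t[:,:2]*1000).astype(np.float32)))
# slots
res={}
for n,f in F.items():
    P=cloud(f);H=hsv(f);g=cv2.cvtColor(f["frame"],cv2.COLOR_RGB2GRAY)
    x0,y0,x1,y1={"side":(275,178,385,250),"top":(280,178,368,216)}[n]
    m=np.zeros_like(g);sub=(g<120)&(H[...,1]<60)&(P[...,2]>.09);m[y0:y1,x0:x1]=sub[y0:y1,x0:x1]*255
    k,L,S,C=cv2.connectedComponentsWithStats(m,connectivity=4)
    for i in range(1,k):
        if S[i,4]>=8:
            q=P[L==i];print(n,S[i],C[i].round(1),np.nanmedian(q,0).round(4))
    # white face points
    wm=np.zeros_like(g);wm[y0:y1,x0:x1]=((g>125)&(H[...,1]<70)&(P[...,2]>.09))[y0:y1,x0:x1]
    q=P[wm>0];print(n,"white zmax",np.nanpercentile(q[:,2],[50,90,99]),len(q))
E
```

```text
side block ((451.60784912109375, -339.95098876953125), (72.18356323242188, 81.47710418701172), 75.69993591308594) 795
side handle top n 68 [ 0.4503 -0.3415  0.1247] ((451.5823059082031, -340.16949462890625), (14.929515838623047, 23.548765182495117), 75.33180236816406)
top block ((454.876953125, -339.3995361328125), (70.61831665039062, 80.7018814086914), 75.9958267211914) 324
top handle top n 25 [ 0.4532 -0.3387  0.1258] ((454.4734802246094, -339.47467041015625), (13.7205171585083, 22.944284439086914), 69.50167083740234)
side [291 187  11  13  54] [295.5 192.5] [0.5413 0.1042 0.1357]
side [298 191  15  19 111] [305.3 200. ] [0.5498 0.069  0.1264]
side [306 197  10  13  24] [310.8 203.1] [0.5719 0.0725 0.1055]
side [315 201  12  14  63] [320.8 207.7] [0.5563 0.0046 0.1361]
side [324 206  15  20 107] [331.3 215.3] [ 0.5659 -0.0299  0.127 ]
side [331 212  12  14  44] [337.4 218.3] [ 0.5934 -0.0259  0.1009]
side [343 217  13  15  74] [348.9 224.2] [ 0.5732 -0.0941  0.1354]
side [353 222  15  21 102] [360.1 232.3] [ 0.58   -0.1287  0.1272]
side [361 229  12  13  55] [366.8 234.6] [ 0.6137 -0.1237  0.0984]
side white zmax [0.13871088 0.15311304 0.15680538] 1113
top [341 178   4   8  15] [342.4 181.3] [ 0.6167 -0.0598  0.1067]
top [344 186   2  14  20] [344.4 192.8] [ 0.574  -0.0644  0.1169]
top [353 188   5  12  52] [355.  193.5] [ 0.5712 -0.0997  0.1325]
top [323 193   6  12  52] [325.2 198.6] [5.572e-01 5.000e-04 1.319e-01]
top [293 198   6  12  53] [295.5 203.7] [0.5429 0.099  0.132 ]
top white zmax [0.13979594 0.15500026 0.1608485 ] 1071
```

Run:
```python
from m import *
F=[pickle.load(open(n+".pkl","rb")) for n in("side","top")]
s=[(295.5,192.5),(320.8,207.7),(348.9,224.2)];t=[(295.5,203.7),(325.2,198.6),(355,193.5)]
X=[]
for a,b in zip(s,t):
    x,e=tri(F,(a,b));X.append(x);print(x.round(4),np.round(e,4),"z=.141:",ray(F[0],*a,.141).round(4),ray(F[1],*b,.141).round(4))
d=X[0]-X[2];print("yaw of y",np.degrees(np.arctan2(d[1],d[0])),np.linalg.norm(d))
# face planes: white pixel points around each origin
for n,f in zip(("side","top"),F):
    P=cloud(f).reshape(-1,3);g=cv2.cvtColor(f["frame"],cv2.COLOR_RGB2GRAY).ravel();Hs=hsv(f)[...,1].ravel()
    a=np.arctan2(d[1],d[0])-np.pi/2;R=np.array([[np.cos(a),np.sin(a)],[-np.sin(a),np.cos(a)]])
    for x in X:
        l=(P[:,:2]-x[:2])@R.T
        z=P[:,2];m=(abs(l[:,1])<.026)&(abs(l[:,0])<.02)&(z>.1)&(z<.17)&(g>135)&(Hs<70)&((abs(l[:,1])>.01))
        c=np.linalg.lstsq(np.c_[l[m],np.ones(m.sum())],z[m],rcond=None)[0];print(n,m.sum(),c.round(4),np.degrees(np.arctan(c[0])))
        m2=(abs(l[:,1])<.06)&(abs(l[:,0])<.06)&(z>.1)&(g>135)&(Hs<70)&(l[:,0]<.03)
        print('  extent l', np.nanpercentile(l[m2],[2,98],axis=0).round(3).tolist())
```

```text
[0.5399 0.0997 0.1395] [0.001 0.001] z=.141: [0.5377 0.0983 0.141 ] [0.5405 0.0992 0.141 ]
[0.5544 0.001  0.1392] [0.0009 0.0009] z=.141: [ 5.521e-01 -5.000e-04  1.410e-01] [5.548e-01 5.000e-04 1.410e-01]
[ 0.5688 -0.0983  0.1402] [0.0007 0.0007] z=.141: [ 0.5675 -0.0988  0.141 ] [ 0.5692 -0.0986  0.141 ]
yaw of y 98.32467219844425 0.20017161294426264
side 159 [0.7065 0.008  0.1409] 35.24107642259125
  extent l [[-0.027, -0.031], [0.021, 0.031]]
side 169 [ 0.6884 -0.0143  0.141 ] 34.54314795641712
  extent l [[-0.027, -0.031], [0.021, 0.031]]
side 196 [ 0.6841 -0.0078  0.1411] 34.37576435942713
  extent l [[-0.026, -0.031], [0.021, 0.031]]
top 130 [ 0.7025 -0.012   0.1403] 35.089287045713746
  extent l [[-0.024, -0.03], [0.027, 0.03]]
top 128 [0.6412 0.0117 0.1404] 32.667217659772106
  extent l [[-0.024, -0.03], [0.028, 0.029]]
top 131 [0.6984 0.0068 0.1409] 34.932194231643784
  extent l [[-0.024, -0.031], [0.029, 0.029]]
```

```bash
cat > go.py <<'E'
import numpy as np,sys
from scipy.spatial.transform import Rotation as R
from bench import r
def frame(yaw_y,tilt,sx=1): # tool y at yaw_y deg (horizontal), tool z tilted 'tilt' deg from down towards yaw_y-90
    a=np.radians(yaw_y);y=np.array([np.cos(a),np.sin(a),0]);h=np.array([y[1],-y[0],0]);t=np.radians(tilt)
    z=np.sin(t)*h-np.cos(t)*np.array([0,0,1]);return np.c_[np.cross(y,z),y,z]
MO={1:[.5400,.0995,.1405],2:[.5544,.0005,.1405],3:[.5688,-.0985,.1405]}
def show(pos,T):
    o=r.get_obs();C=R.from_rotvec(o["orientation"]).as_matrix();d=np.array(pos)-o["tcp_pos"]
    print("clk",round(float(o["clock"]),2),"tcp",o["tcp_pos"].round(4),"w",round(float(o["grip_width"]),4),"F",o["contact_force"].round(1),"q",o["joints"].round(2))
    print("turn(tool,deg)",np.degrees(R.from_matrix(C.T@T).as_rotvec()).round(2),"shift in target frame mm",(T.T@d*1000).round(1),"in cur frame",(C.T@d*1000).round(1))
E
python3 -c "
from go import *
show([.453,-.3397,.25],frame(75.7,0))"
```

```text
clk 0.1 tcp [0.2292 0.6343 0.2494] w 0.0856 F [0.2 0.9 0.6] q [-1.33  0.48  0.02  1.56 -0.01  1.11 -0.08]
turn(tool,deg) [-0.1   0.   -5.57] shift in target frame mm [-4.574e+02 -8.886e+02 -6.000e-01] in cur frame [-541.5 -840.     0.9]
```

Request:
arm_command([
  {"x": -0.0296,"y": -0.0207,"fingers": 0},
  {"x": -0.0296,"y": -0.0207},
  {"x": -0.0296,"y": -0.0207},
  {"x": -0.0296,"y": -0.0207},
  {"x": -0.0296,"y": -0.0207},
  {"x": -0.0296,"y": -0.0207},
  {"x": -0.0296,"y": -0.0207},
  {"x": -0.0296,"y": -0.0207},
  {"x": -0.0296,"y": -0.0207},
  {"x": -0.0296,"y": -0.0207},
])

```text
validation failed for argument at $.ro...
```

Request:
arm_command([
  {"fingers": 0,"x": -0.0296,"y": -0.0207,"z": 0,"ax": 0,"ay": 0,"az": 0},
  {"fingers": 0,"x": -0.0296,"y": -0.0207,"z": 0,"ax": 0,"ay": 0,"az": 0},
  {"fingers": 0,"x": -0.0296,"y": -0.0207,"z": 0,"ax": 0,"ay": 0,"az": 0},
  {"fingers": 0,"x": -0.0296,"y": -0.0207,"z": 0,"ax": 0,"ay": 0,"az": 0},
  {"fingers": 0,"x": -0.0296,"y": -0.0207,"z": 0,"ax": 0,"ay": 0,"az": 0},
  {"fingers": 0,"x": -0.0296,"y": -0.0207,"z": 0,"ax": 0,"ay": 0,"az": 0},
  {"fingers": 0,"x": -0.0296,"y": -0.0207,"z": 0,"ax": 0,"ay": 0,"az": 0},
  {"fingers": 0,"x": -0.0296,"y": -0.0207,"z": 0,"ax": 0,"ay": 0,"az": 0},
  {"fingers": 0,"x": -0.0296,"y": -0.0207,"z": 0,"ax": 0,"ay": 0,"az": 0},
  {"fingers": 0,"x": -0.0296,"y": -0.0207,"z": 0,"ax": 0,"ay": 0,"az": 0},
])

```text
clock: 0.93
tcp_pos: [0.438, 0.3378, 0.2501]
orientation: [-0.542, -3.094, 0.001]
contact_force: [0.1, -0.5, 0.6]
grip_width: 0.0427
gripper_force: 0.0
```

```bash
python3 -c "
from go import *
show([.453,-.3397,.25],frame(75.7,0))"
```

```text
clk 0.93 tcp [0.438  0.3378 0.2501] w 0.0427 F [ 0.1 -0.5  0.6] q [-0.88  0.28  0.13  1.86 -0.04  1.01  0.5 ]
turn(tool,deg) [-0.02 -0.02 -5.57] shift in target frame mm [-1.819e+02 -6.528e+02  1.000e-01] in cur frame [-2.444e+02 -6.320e+02  3.000e-01]
```

Request:
arm_command([
  {"fingers": 0,"x": 0,"y": 0,"z": 0,"ax": 0,"ay": 0,"az": -5.57},
  {"fingers": 0,"x": -0.018,"y": -0.0363,"z": 0,"ax": 0,"ay": 0,"az": 0},
  {"fingers": 0,"x": -0.018,"y": -0.0363,"z": 0,"ax": 0,"ay": 0,"az": 0},
  {"fingers": 0,"x": -0.018,"y": -0.0363,"z": 0,"ax": 0,"ay": 0,"az": 0},
  {"fingers": 0,"x": -0.018,"y": -0.0363,"z": 0,"ax": 0,"ay": 0,"az": 0},
  {"fingers": 0,"x": -0.018,"y": -0.0363,"z": 0,"ax": 0,"ay": 0,"az": 0},
  {"fingers": 0,"x": -0.018,"y": -0.0363,"z": 0,"ax": 0,"ay": 0,"az": 0},
  {"fingers": 0,"x": -0.018,"y": -0.0363,"z": 0,"ax": 0,"ay": 0,"az": 0},
  {"fingers": 0,"x": -0.018,"y": -0.0363,"z": 0,"ax": 0,"ay": 0,"az": 0},
  {"fingers": 0,"x": -0.018,"y": -0.0363,"z": 0,"ax": 0,"ay": 0,"az": 0},
])

```text
clock: 1.77
tcp_pos: [0.5134, -0.019, 0.2502]
orientation: [-0.391, -3.117, -0.0]
contact_force: [0.2, -0.1, 0.2]
grip_width: 0.0425
gripper_force: 0.0
```

Request:
arm_command([
  {"fingers": 0,"x": -0.0022,"y": -0.0363,"z": 0,"ax": 0,"ay": 0,"az": 0},
  {"fingers": 0,"x": -0.0022,"y": -0.0363,"z": 0,"ax": 0,"ay": 0,"az": 0},
  {"fingers": 0,"x": -0.0022,"y": -0.0363,"z": 0,"ax": 0,"ay": 0,"az": 0},
  {"fingers": 0,"x": -0.0022,"y": -0.0363,"z": 0,"ax": 0,"ay": 0,"az": 0},
  {"fingers": 0,"x": -0.0022,"y": -0.0363,"z": 0,"ax": 0,"ay": 0,"az": 0},
  {"fingers": 0,"x": -0.0022,"y": -0.0363,"z": 0,"ax": 0,"ay": 0,"az": 0},
  {"fingers": 0,"x": -0.0022,"y": -0.0363,"z": 0,"ax": 0,"ay": 0,"az": 0},
  {"fingers": 0,"x": -0.0022,"y": -0.0363,"z": 0,"ax": 0,"ay": 0,"az": 0},
  {"fingers": 0,"x": 0,"y": 0,"z": 0,"ax": 0,"ay": 0,"az": 0},
  {"fingers": 0,"x": 0,"y": 0,"z": 0,"ax": 0,"ay": 0,"az": 0},
])

```text
clock: 2.6
tcp_pos: [0.4576, -0.3051, 0.25]
orientation: [-0.399, -3.115, 0.001]
contact_force: [0.5, 0.4, -0.4]
grip_width: 0.0425
gripper_force: 0.0
```

```bash
python3 -c "
from go import *
show([.453,-.3397,.25],frame(75.7,0))"
```

```text
clk 2.6 tcp [ 0.4576 -0.3051  0.25  ] w 0.0425 F [ 0.5  0.4 -0.4] q [ 0.07  0.29  0.5   1.88 -0.16  1.01  1.95]
turn(tool,deg) [-0.05 -0.04 -0.3 ] shift in target frame mm [ -4.  -34.7   0. ] in cur frame [ -4.2 -34.6   0.1]
```

Request:
arm_command([
  {"fingers": 0,"x": -0.004,"y": -0.0347,"z": 0,"ax": 0,"ay": 0,"az": -0.3},
  {"fingers": 0,"x": 0,"y": 0,"z": 0.02,"ax": 0,"ay": 0,"az": 0},
  {"fingers": 0,"x": 0,"y": 0,"z": 0.03,"ax": 0,"ay": 0,"az": 0},
  {"fingers": 0,"x": 0,"y": 0,"z": 0.03,"ax": 0,"ay": 0,"az": 0},
  {"fingers": 0,"x": 0,"y": 0,"z": 0.025,"ax": 0,"ay": 0,"az": 0},
  {"fingers": 0,"x": 0,"y": 0,"z": 0,"ax": 0,"ay": 0,"az": 0},
])

```text
clock: 3.1
tcp_pos: [0.4523, -0.3336, 0.1405]
orientation: [-0.378, -3.11, -0.007]
contact_force: [-0.2, 0.9, -0.4]
grip_width: 0.0431
gripper_force: 0.0
```

Run:
```python
from go import *;from h import *
show([.453,-.3397,.100],frame(75.7,0))
o=[]
for n,(x0,y0,x1,y1) in (("side",(300,240,440,380)),("top",(380,185,470,260))):
    f=r.grab_frame(n);o.append(cv2.resize(f["frame"][y0:y1,x0:x1],(380,380*(y1-y0)//(x1-x0)),interpolation=cv2.INTER_CUBIC))
h=max(a.shape[0] for a in o);o=[cv2.copyMakeBorder(a,0,h-a.shape[0],0,0,0) for a in o]
cv2.imwrite("pics/c.png",np.hstack(o)[:,:,::-1])
```

```text
clk 3.1 tcp [ 0.4523 -0.3336  0.1405] w 0.0431 F [-0.2  0.9 -0.4] q [ 0.18  0.46  0.45  1.94 -0.27  0.81  2.1 ]
turn(tool,deg) [ 0.18 -0.5   0.44] shift in target frame mm [-2.2 -5.8 40.5] in cur frame [-2.5 -5.9 40.4]
```

View pics/c.png

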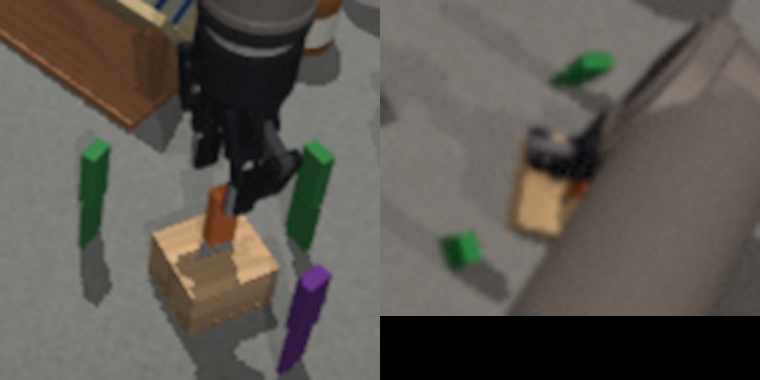

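The gripper is straddling the orange handle (crop px (222,215)), slightly off-centre, with clear space to the green and purple pieces. I'll correct this and finish the descent.

Request:
arm_command([
  {"fingers": 0,"x": -0.0024,"y": -0.0059,"z": 0,"ax": 0.18,"ay": -0.5,"az": 0.44},
  {"fingers": 0,"x": 0,"y": 0,"z": 0.015,"ax": 0,"ay": 0,"az": 0},
  {"fingers": 0,"x": 0,"y": 0,"z": 0.015,"ax": 0,"ay": 0,"az": 0},
  {"fingers": 0,"x": 0,"y": 0,"z": 0.01,"ax": 0,"ay": 0,"az": 0},
  {"fingers": 0,"x": 0,"y": 0,"z": 0,"ax": 0,"ay": 0,"az": 0},
  {"fingers": 0,"x": 0,"y": 0,"z": 0,"ax": 0,"ay": 0,"az": 0},
])

```text
clock: 3.7
tcp_pos: [0.4559, -0.3442, 0.1061]
orientation: [0.394, 3.108, -0.007]
contact_force: [-0.8, 0.4, -0.4]
grip_width: 0.0429
gripper_force: 0.0
```

```bash
python3 -c "
from go import *
show([.453,-.3397,.10],frame(75.7,0))"
```

```text
clk 3.7 tcp [ 0.4559 -0.3442  0.1061] w 0.0429 F [-0.8  0.4 -0.4] q [ 0.21  0.51  0.42  1.96 -0.31  0.72  2.14]
turn(tool,deg) [-0.19  0.55 -0.15] shift in target frame mm [4.  3.7 6.1] in cur frame [4.  3.7 6. ]
```

Request:
arm_command([
  {"fingers": 0,"x": 0,"y": 0,"z": 0,"ax": 0,"ay": 0,"az": 0},
  {"fingers": 0,"x": 0,"y": 0,"z": 0,"ax": 0,"ay": 0,"az": 0},
  {"fingers": 0,"x": 0,"y": 0,"z": 0,"ax": 0,"ay": 0,"az": 0},
  {"fingers": 0,"x": 0,"y": 0,"z": 0,"ax": 0,"ay": 0,"az": 0},
])

```text
clock: 4.03
tcp_pos: [0.4559, -0.3441, 0.1059]
orientation: [0.394, 3.108, -0.007]
contact_force: [0.7, 0.4, 0.4]
grip_width: 0.0425
gripper_force: 0.0
```

```bash
python3 -c "
from go import *
show([.453,-.3397,.10],frame(75.7,0))"
```

```text
clk 4.03 tcp [ 0.4559 -0.3441  0.1059] w 0.0425 F [0.7 0.4 0.4] q [ 0.21  0.51  0.42  1.96 -0.31  0.72  2.14]
turn(tool,deg) [-0.19  0.56 -0.14] shift in target frame mm [3.9 3.6 5.9] in cur frame [3.9 3.6 5.8]
```

Request:
arm_command([
  {"fingers": 0,"x": 0.0039,"y": 0.0036,"z": 0.0059,"ax": -0.19,"ay": 0.56,"az": -0.14},
  {"fingers": 0,"x": 0,"y": 0,"z": 0,"ax": 0,"ay": 0,"az": 0},
  {"fingers": 0,"x": 0,"y": 0,"z": 0,"ax": 0,"ay": 0,"az": 0},
  {"fingers": 0,"x": 0,"y": 0,"z": 0,"ax": 0,"ay": 0,"az": 0},
])

```text
clock: 4.37
tcp_pos: [0.4526, -0.3394, 0.0991]
orientation: [-0.391, -3.116, -0.001]
contact_force: [0.7, -0.7, 0.1]
grip_width: 0.0431
gripper_force: 0.0
```

```bash
python3 -c "
from go import *
show([.453,-.3397,.10],frame(75.7,0))"
```

```text
clk 4.37 tcp [ 0.4526 -0.3394  0.0991] w 0.0431 F [ 0.7 -0.7  0.1] q [ 0.21  0.52  0.42  1.96 -0.31  0.72  2.14]
turn(tool,deg) [ 0.01 -0.09  0.01] shift in target frame mm [-0.5 -0.2 -0.9] in cur frame [-0.5 -0.2 -0.9]
```

Good. I'll close gently first, then firm up the grip.

Request:
arm_command([
  {"fingers": -0.6,"x": 0,"y": 0,"z": 0,"ax": 0,"ay": 0,"az": 0},
  {"fingers": -1,"x": 0,"y": 0,"z": 0,"ax": 0,"ay": 0,"az": 0},
  {"fingers": -1,"x": 0,"y": 0,"z": 0,"ax": 0,"ay": 0,"az": 0},
  {"fingers": -1,"x": 0,"y": 0,"z": 0,"ax": 0,"ay": 0,"az": 0},
  {"fingers": -1,"x": 0,"y": 0,"z": 0,"ax": 0,"ay": 0,"az": 0},
  {"fingers": -1,"x": 0,"y": 0,"z": 0,"ax": 0,"ay": 0,"az": 0},
], grip_force=40)

```text
clock: 4.87
tcp_pos: [0.4528, -0.3396, 0.0995]
orientation: [-0.391, -3.116, -0.0]
contact_force: [-0.1, -0.4, 1.7]
grip_width: 0.0135
gripper_force: 40.7
```

```bash
python3 -c "
from go import *
show([.453,-.3397,.19],frame(75.7,0))"
```

```text
clk 4.87 tcp [ 0.4528 -0.3396  0.0995] w 0.0135 F [-0.1 -0.4  1.7] q [ 0.21  0.52  0.42  1.96 -0.31  0.72  2.14]
turn(tool,deg) [ 0.   -0.04 -0.  ] shift in target frame mm [ -0.2  -0.  -90.5] in cur frame [ -0.2  -0.  -90.5]
```

Request:
arm_command([
  {"fingers": -1,"x": 0,"y": 0,"z": -0.015,"ax": 0,"ay": 0,"az": 0},
  {"fingers": -1,"x": 0,"y": 0,"z": -0.035,"ax": 0,"ay": 0,"az": 0},
  {"fingers": -1,"x": 0,"y": 0,"z": -0.04,"ax": 0,"ay": 0,"az": 0},
  {"fingers": -1,"x": 0,"y": 0,"z": -0.04,"ax": 0,"ay": 0,"az": 0},
  {"fingers": -1,"x": 0,"y": 0,"z": -0.035,"ax": 0,"ay": 0,"az": 0},
  {"fingers": -1,"x": 0,"y": 0,"z": -0.03,"ax": 0,"ay": 0,"az": 0},
  {"fingers": -1,"x": 0,"y": 0,"z": 0,"ax": 0,"ay": 0,"az": 0},
  {"fingers": -1,"x": 0,"y": 0,"z": 0,"ax": 0,"ay": 0,"az": 0},
], grip_force=70)

```text
clock: 5.53
tcp_pos: [0.4536, -0.34, 0.296]
orientation: [0.391, 3.115, -0.001]
contact_force: [0.3, 0.6, -0.5]
grip_width: 0.0133
gripper_force: 70.0
```

```bash
cat >> go.py <<'E'
def tgt(m,up,L=.0935):
    T=frame(98.3,35);return np.array(MO[m])-T[:,2]*(L+up),T
E
python3 -c "
from go import *
p,T=tgt(3,.015);print(p,T.round(3));show(p,T)"
```

```text
[ 0.5072188  -0.10748373  0.229378  ] [[-0.811 -0.144  0.568]
 [-0.118  0.99   0.083]
 [-0.574  0.    -0.819]]
clk 5.53 tcp [ 0.4536 -0.34    0.296 ] w 0.0133 F [ 0.3  0.6 -0.5] q [ 0.1   0.27  0.53  1.79 -0.15  1.11  2.01]
turn(tool,deg) [ -6.93 -34.39 -21.87] shift in target frame mm [-32.8 222.3 104.3] in cur frame [  5.6 238.6  66.6]
```

Request:
arm_command([
  {"fingers": -1,"x": 0.0008,"y": 0.0341,"z": 0,"ax": 0,"ay": 0,"az": 0},
  {"fingers": -1,"x": 0.0008,"y": 0.0341,"z": 0,"ax": 0,"ay": 0,"az": 0},
  {"fingers": -1,"x": 0.0008,"y": 0.0341,"z": 0,"ax": 0,"ay": 0,"az": 0},
  {"fingers": -1,"x": 0.0008,"y": 0.0341,"z": 0,"ax": 0,"ay": 0,"az": 0},
  {"fingers": -1,"x": 0.0008,"y": 0.0341,"z": 0,"ax": 0,"ay": 0,"az": 0},
  {"fingers": -1,"x": 0.0008,"y": 0.0341,"z": 0,"ax": 0,"ay": 0,"az": 0},
  {"fingers": -1,"x": 0.0008,"y": 0.0341,"z": 0,"ax": 0,"ay": 0,"az": 0},
])

```text
clock: 6.12
tcp_pos: [0.5055, -0.1049, 0.2926]
orientation: [-0.39, -3.113, -0.0]
contact_force: [-0.4, -0.2, -0.8]
grip_width: 0.0129
gripper_force: 70.0
```

Request:
arm_command([
  {"fingers": -1,"x": 0,"y": 0,"z": 0,"ax": -0.99,"ay": -4.91,"az": -3.12},
  {"fingers": -1,"x": 0,"y": 0,"z": 0,"ax": -0.99,"ay": -4.91,"az": -3.12},
  {"fingers": -1,"x": 0,"y": 0,"z": 0,"ax": -0.99,"ay": -4.91,"az": -3.12},
  {"fingers": -1,"x": 0,"y": 0,"z": 0,"ax": -0.99,"ay": -4.91,"az": -3.12},
  {"fingers": -1,"x": 0,"y": 0,"z": 0,"ax": -0.99,"ay": -4.91,"az": -3.12},
  {"fingers": -1,"x": 0,"y": 0,"z": 0,"ax": -0.99,"ay": -4.91,"az": -3.12},
  {"fingers": -1,"x": 0,"y": 0,"z": 0,"ax": -0.99,"ay": -4.91,"az": -3.12},
  {"fingers": -1,"x": 0,"y": 0,"z": 0,"ax": 0,"ay": 0,"az": 0},
  {"fingers": -1,"x": 0,"y": 0,"z": 0,"ax": 0,"ay": 0,"az": 0},
  {"fingers": -1,"x": 0,"y": 0,"z": 0,"ax": 0,"ay": 0,"az": 0},
])

```text
clock: 6.95
tcp_pos: [0.5068, -0.1057, 0.294]
orientation: [-0.167, 2.551, 0.062]
contact_force: [-0.0, 0.8, -1.2]
grip_width: 0.0127
gripper_force: 70.0
```

```bash
python3 -c "
from go import *
p,T=tgt(3,.015);show(p,T)"
```

```text
clk 6.95 tcp [ 0.5068 -0.1057  0.294 ] w 0.0127 F [-0.   0.8 -1.2] q [-0.27 -0.08  0.44  2.27 -0.37  0.41  2.19]
turn(tool,deg) [ 0.03 -1.38 -0.81] shift in target frame mm [37.  -1.8 53. ] in cur frame [35.7 -2.3 53.9]
```

Request:
arm_command([
  {"fingers": -1,"x": 0,"y": 0,"z": 0,"ax": 0,"ay": -1.38,"az": -0.81},
  {"fingers": -1,"x": 0.0185,"y": -0.0018,"z": 0.0265,"ax": 0,"ay": 0,"az": 0},
  {"fingers": -1,"x": 0.0185,"y": 0,"z": 0.0265,"ax": 0,"ay": 0,"az": 0},
  {"fingers": -1,"x": 0,"y": 0,"z": 0,"ax": 0,"ay": 0,"az": 0},
  {"fingers": -1,"x": 0,"y": 0,"z": 0,"ax": 0,"ay": 0,"az": 0},
  {"fingers": -1,"x": 0,"y": 0,"z": 0,"ax": 0,"ay": 0,"az": 0},
])

```text
clock: 7.45
tcp_pos: [0.5087, -0.105, 0.2503]
orientation: [-0.189, 2.521, 0.068]
contact_force: [0.1, -1.8, 0.2]
grip_width: 0.0132
gripper_force: 70.0
```

Run:
```python
from go import *;from h import *
p,T=tgt(3,.015);show(p,T)
f=r.grab_frame("side");pickle.dump(f,open("s3.pkl","wb"))
cv2.imwrite("pics/d.png",cv2.resize(f["frame"][160:290,260:420],None,fx=5,fy=4.6 and 4.6,interpolation=cv2.INTER_CUBIC)[:598,:,::-1])
T=frame(98.3,35);o=r.get_obs();C=R.from_rotvec(o["orientation"]).as_matrix()
tip=o["tcp_pos"]+C[:,2]*.0935
for n,X in(("tip",tip),("shoulder",o["tcp_pos"]+C[:,2]*.0335),("O3",np.array(MO[3]))):print(n,((px(f,X)-[260,160])*[5,4.6]).round())
```

```text
clk 7.45 tcp [ 0.5087 -0.105   0.2503] w 0.0132 F [ 0.1 -1.8  0.2] q [-0.35 -0.01  0.57  2.34 -0.76  0.31  2.61]
turn(tool,deg) [0.5  0.21 0.13] shift in target frame mm [13.5 -2.2 16.1] in cur frame [13.6 -2.3 16. ]
tip [438. 250.]
shoulder [399. 206.]
O3 [446. 295.]
```

View pics/d.png

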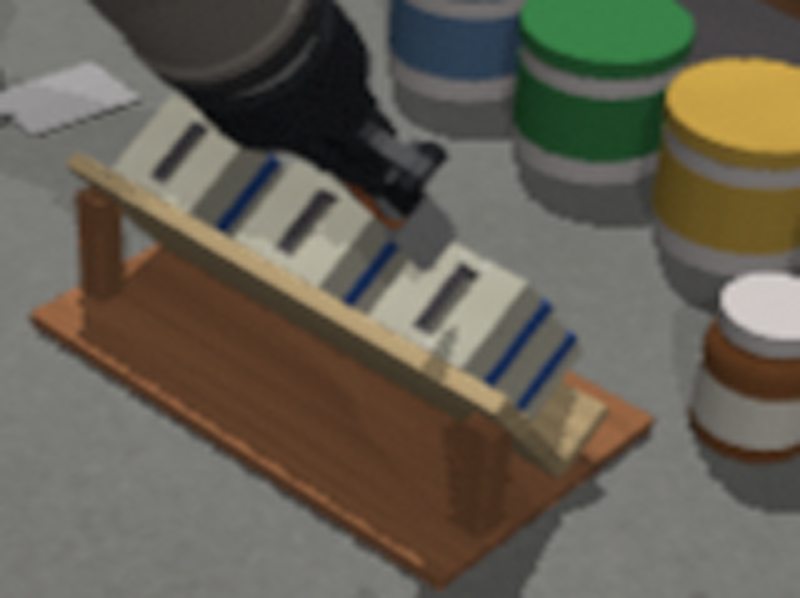

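The blade hangs collinear with the tool, tip at crop px ≈(437,255), just above mould_3's mouth (446,295). But joints 6 and 7 are nearing their limits, so I'll fit the kinematics from the logged states to choose a better wrist configuration.

```bash
cat > kin.py <<'E'
import numpy as np
from scipy.optimize import least_squares
from scipy.spatial.transform import Rotation as R
from bench import r
D=[([-1.332,.478,.022,1.556,-.012,1.109,-.083],[.229,.634,.249],[-.542,-3.094,.003]),
([-.88,.28,.13,1.86,-.04,1.01,.5],[.438,.3378,.2501],[-.542,-3.094,.001]),
([.07,.29,.5,1.88,-.16,1.01,1.95],[.4576,-.3051,.25],[-.399,-3.115,.001]),
([.18,.46,.45,1.94,-.27,.81,2.10],[.4523,-.3336,.1405],[-.378,-3.110,-.007]),
([.21,.52,.42,1.96,-.31,.72,2.14],[.4528,-.3396,.0995],[-.391,-3.116,0]),
([.10,.27,.53,1.79,-.15,1.11,2.01],[.4536,-.34,.296],[.391,3.115,-.001]),
([-.27,-.08,.44,2.27,-.37,.41,2.19],[.5068,-.1057,.294],[-.167,2.551,.062]),
([-.35,-.01,.57,2.34,-.76,.31,2.61],[.5087,-.105,.2503],[-.189,2.521,.068])]
Rz=lambda a:R.from_euler("z",a);Ry=lambda a:R.from_euler("y",a)
def fk(q,p):
    s=p[7:] ; h,a,b,c,o1,o7,e=p[:7]
    S=SG
    Q=Rz(S[0]*q[0]+o1);X=np.array([0,0,h]);Q=Q*Ry(q[1])*Rz(S[1]*q[2]);X=X+Q.apply([0,0,a])+Q.apply([e,0,0])
    Q=Q*Ry(q[3])*Rz(S[2]*q[4]);X=X+Q.apply([-e,0,b]);Q=Q*Ry(q[5])*Rz(S[3]*q[6]+o7);X=X+Q.apply([0,0,c]);return X,Q
def res(p):
    out=[]
    for q,t,w in D:
        X,Q=fk(q,p);out+=list(X-t)+list(.3*(Q.inv()*R.from_rotvec(w)).as_rotvec())
    return np.array(out)
if __name__=="__main__":
    import itertools
    best=None
    for SG in itertools.product((-1,1),repeat=4):
      for o1 in(0,2):
       for o7 in (0,1.6,3.14,-1.6):
        s=least_squares(res,[.36,.4,.4,.2,o1,o7,0])
        if best is None or s.cost<best[0]:best=(s.cost,SG,s.x)
    print(best);SG=best[1];print(np.abs(res(best[2])).reshape(-1,6).max(0).round(4))
    np.save("kin.npy",np.r_[best[2],best[1]])
E
python3 kin.py
```

```text
(np.float64(0.0004213553618755086), (-1, -1, -1, -1), array([ 0.28829478,  0.51738374,  0.46696952,  0.29463472, -0.09416009,
       -4.80038963,  0.01456731]))
[0.004  0.0097 0.0037 0.0163 0.0023 0.0056]
```

```bash
cat > feas.py <<'E'
import kin;from kin import *;from go import *
k=np.load("kin.npy");P=k[:7];kin.SG=tuple(k[7:])
lo=np.array([-2.96,-.34,-1.41,.24,-1.37,.17,-2.96]);hi=np.array([2.96,2.1,1.46,2.44,4.51,1.92,2.96])
rng=np.random.default_rng(0)
def ik(pos,T,q0):
    f=lambda q:np.r_[(lambda X,Q:np.r_[(X-pos)*10,(Q.inv()*R.from_matrix(T)).as_rotvec()*3])(*fk(q,P)),.01*(q-q0)]
    s=least_squares(f,np.clip(q0,lo+.01,hi-.01),bounds=(lo,hi));return s.x,np.abs(s.fun[:6]).max()
if __name__=="__main__":
    q0=np.array([-.35,-.01,.57,2.34,-.76,.31,2.61])
    for m in(3,2,1):
      for up in(.015,-.048):
        p,T=tgt(m,up)
        for nm,TT,qs in(("same",T,q0),("flip",T@np.diag([-1,-1,1]),q0-[0,0,0,0,0,0,3.14]),("flipq3+",T@np.diag([-1,-1,1]),np.array([-.0,.1,0,2.2,0,.4,-1.5]))):
            q,e=ik(p,TT,qs);print(m,up,nm,q.round(2),"err",round(e,3),"margin",np.minimum(q-lo,hi-q).min().round(2))
E
python3 feas.py
```

```text
3 0.015 same [-0.3   0.05  0.56  2.34 -1.    0.36  2.85] err 0.0 margin 0.1
3 0.015 flip [-0.3   0.05  0.56  2.34 -1.    0.36 -0.29] err 0.0 margin 0.1
3 0.015 flipq3+ [ 0.21  0.04  0.03  2.34 -0.95  0.34 -0.33] err 0.0 margin 0.1
3 -0.048 same [ 0.61  0.21 -0.45  2.31 -1.09  0.17  2.96] err 0.01 margin 0.0
3 -0.048 flip [-0.08  0.21  0.31  2.31 -1.37  0.31  0.05] err 0.0 margin 0.0
3 -0.048 flipq3+ [ 0.59  0.21 -0.44  2.31 -1.13  0.17 -0.14] err 0.001 margin 0.0
2 0.015 same [-0.45 -0.03  0.42  2.42 -0.66  0.18  2.31] err 0.0 margin 0.01
2 0.015 flip [-0.45 -0.03  0.42  2.42 -0.66  0.18 -0.83] err 0.0 margin 0.01
2 0.015 flipq3+ [-0.08 -0.02  0.06  2.42 -0.7   0.19 -0.79] err 0.0 margin 0.02
2 -0.048 same [-0.44  0.16  0.4   2.37 -1.35  0.17  2.96] err 0.04 margin 0.0
2 -0.048 flip [-0.42  0.16  0.39  2.37 -1.37  0.17 -0.16] err 0.033 margin 0.0
2 -0.048 flipq3+ [-0.42  0.16  0.39  2.37 -1.37  0.17 -0.16] err 0.033 margin 0.0
1 0.015 same [-1.36 -0.08  1.04  2.44  0.66  0.17  0.8 ] err 0.002 margin 0.0
1 0.015 flip [-1.36 -0.08  1.04  2.44  0.66  0.17 -2.34] err 0.002 margin 0.0
1 0.015 flipq3+ [-1.36 -0.08  1.04  2.44  0.66  0.17 -2.34] err 0.001 margin 0.0
1 -0.048 same [-1.29  0.25  1.04  2.38 -1.37  0.17  2.72] err 0.057 margin 0.0
1 -0.048 flip [-1.29  0.25  1.04  2.38 -1.37  0.17 -0.43] err 0.057 margin 0.0
1 -0.048 flipq3+ [ 0.56  0.2  -0.88  2.38  1.33  0.17 -2.96] err 0.068 margin 0.0
```

```bash
cat > f2.py <<'E'
from feas import *
def pose(m,up,phi,L=.0935):
    G=frame(98.3,35);return np.array(MO[m])-G[:,2]*(L+up),frame(98.3,phi)
if __name__=="__main__":
    fl=np.diag([-1,-1,1])
    qb=np.array([.2,.5,.42,1.96,-.3,.8,2.1]);qm=np.array([-.3,.1,.45,2.1,-.4,.7,2.1])
    for phi in(0,7,15):
        out=[]
        for F,s in((np.eye(3),0),(fl,-3.14)):
            L=[]
            for z in(.1,.25):
                q,e=ik(np.array([.453,-.3397,z]),frame(75.7,phi-35)@F,qb+[0,0,0,0,0,0,s]);L.append((q,e))
            for m in(3,2,1):
                for up in(.03,-.048):
                    L.append(ik(*[a if i==0 else a@F for i,a in enumerate(pose(m,up,phi))],qm+[0,0,0,0,0,0,s]))
            print("phi",phi,"flip",s)
            for q,e in L:print("  ",q.round(2),round(e,3),np.minimum(q-lo,hi-q).min().round(2))
E
python3 f2.py
```

```text
phi 0 flip 0
   [ 0.15  0.83  0.48  1.54 -0.1   1.41  1.96] 0.0 0.51
   [ 0.13  0.66  0.51  1.46 -0.04  1.64  1.97] 0.0 0.28
   [-0.33  0.23  0.52  1.98 -0.14  0.97  1.97] 0.0 0.46
   [-0.32  0.39  0.49  1.94 -0.24  0.87  2.02] 0.0 0.5
   [-0.47  0.17  0.44  2.03 -0.09  0.95  1.74] 0.0 0.41
   [-0.48  0.34  0.47  2.   -0.21  0.85  1.82] 0.0 0.44
   [-0.61  0.16  0.35  2.05 -0.07  0.95  1.51] 0.0 0.39
   [-0.64  0.33  0.43  2.01 -0.18  0.84  1.61] 0.0 0.43
phi 0 flip -3.14
   [ 0.15  0.83  0.48  1.54 -0.1   1.41 -1.18] 0.0 0.51
   [ 0.13  0.66  0.51  1.46 -0.04  1.64 -1.17] 0.0 0.28
   [-0.33  0.23  0.52  1.98 -0.14  0.97 -1.17] 0.0 0.46
   [-0.32  0.39  0.5   1.94 -0.24  0.87 -1.12] 0.0 0.5
   [-0.47  0.17  0.44  2.03 -0.09  0.95 -1.41] 0.0 0.41
   [-0.48  0.35  0.47  2.   -0.21  0.85 -1.32] 0.0 0.44
   [-0.61  0.16  0.35  2.05 -0.07  0.95 -1.64] 0.0 0.39
   [-0.64  0.33  0.43  2.01 -0.18  0.84 -1.53] 0.0 0.43
phi 7 flip 0
   [ 0.15  0.76  0.47  1.62 -0.13  1.28  1.97] 0.0 0.64
   [ 0.13  0.59  0.5   1.53 -0.06  1.52  1.97] 0.0 0.4
   [-0.32  0.17  0.51  2.05 -0.18  0.84  2.01] 0.0 0
[... 973 characters left out ...]
 ] 0.0 0.33
   [-0.42  0.04  0.38  2.2  -0.11  0.65  1.76] 0.0 0.24
   [-0.46  0.23  0.44  2.17 -0.3   0.52  1.91] 0.0 0.27
   [-0.55  0.03  0.26  2.22  0.01  0.64  1.43] 0.0 0.22
   [-0.69  0.22  0.44  2.19 -0.18  0.5   1.6 ] 0.0 0.25
phi 15 flip -3.14
   [ 0.15  0.69  0.47  1.72 -0.17  1.13 -1.14] 0.0 0.72
   [ 0.13  0.51  0.5   1.62 -0.09  1.39 -1.17] 0.0 0.53
   [-0.29  0.11  0.49  2.14 -0.25  0.69 -1.05] 0.0 0.3
   [-0.25  0.28  0.44  2.11 -0.41  0.57 -0.94] 0.0 0.33
   [-0.42  0.04  0.38  2.2  -0.11  0.65 -1.38] 0.0 0.24
   [-0.46  0.23  0.44  2.17 -0.3   0.52 -1.23] 0.0 0.27
   [-0.55  0.03  0.26  2.22  0.01  0.64 -1.71] 0.0 0.22
   [-0.69  0.22  0.44  2.19 -0.18  0.5  -1.54] 0.0 0.25
```

Request:
arm_command([
  {"fingers": -1,"x": -0.014,"y": 0,"z": -0.02,"ax": 0,"ay": 0,"az": 0},
  {"fingers": -1,"x": -0.014,"y": 0,"z": -0.02,"ax": 0,"ay": 0,"az": 0},
  {"fingers": -1,"x": 0,"y": 0,"z": 0,"ax": 0,"ay": 0,"az": 0},
  {"fingers": -1,"x": 0,"y": 0,"z": 0,"ax": 0,"ay": 0,"az": 0},
])

```text
clock: 7.83
tcp_pos: [0.509, -0.1055, 0.2971]
orientation: [-0.19, 2.516, 0.07]
contact_force: [-0.7, 0.3, -1.2]
grip_width: 0.0135
gripper_force: 70.0
```

```bash
python3 -c "
from go import *
show([.4528,-.3396,.296],frame(75.7,0))"
```

```text
clk 7.83 tcp [ 0.509  -0.1055  0.2971] w 0.0135 F [-0.7  0.3 -1.2] q [-0.32 -0.1   0.51  2.28 -0.43  0.39  2.27]
turn(tool,deg) [ 7.49 34.96 22.18] shift in target frame mm [  -3.3 -240.7    1.1] in cur frame [  74.  -222.9  -53.2]
```

Request:
arm_command([
  {"fingers": -1,"x": 0,"y": 0,"z": 0,"ax": 1.07,"ay": 4.99,"az": 3.17},
  {"fingers": -1,"x": 0,"y": 0,"z": 0,"ax": 1.07,"ay": 4.99,"az": 3.17},
  {"fingers": -1,"x": 0,"y": 0,"z": 0,"ax": 1.07,"ay": 4.99,"az": 3.17},
  {"fingers": -1,"x": 0,"y": 0,"z": 0,"ax": 1.07,"ay": 4.99,"az": 3.17},
  {"fingers": -1,"x": 0,"y": 0,"z": 0,"ax": 1.07,"ay": 4.99,"az": 3.17},
  {"fingers": -1,"x": 0,"y": 0,"z": 0,"ax": 1.07,"ay": 4.99,"az": 3.17},
  {"fingers": -1,"x": 0,"y": 0,"z": 0,"ax": 1.07,"ay": 4.99,"az": 3.17},
])

```text
clock: 8.42
tcp_pos: [0.5078, -0.1039, 0.2943]
orientation: [0.369, 3.107, 0.005]
contact_force: [0.6, 0.5, -0.5]
grip_width: 0.0134
gripper_force: 70.0
```

Request:
arm_command([
  {"fingers": -1,"x": -0.0005,"y": -0.0344,"z": 0,"ax": 0,"ay": 0,"az": 0},
  {"fingers": -1,"x": -0.0005,"y": -0.0344,"z": 0,"ax": 0,"ay": 0,"az": 0},
  {"fingers": -1,"x": -0.0005,"y": -0.0344,"z": 0,"ax": 0,"ay": 0,"az": 0},
  {"fingers": -1,"x": -0.0005,"y": -0.0344,"z": 0,"ax": 0,"ay": 0,"az": 0},
  {"fingers": -1,"x": -0.0005,"y": -0.0344,"z": 0,"ax": 0,"ay": 0,"az": 0},
  {"fingers": -1,"x": -0.0005,"y": -0.0344,"z": 0,"ax": 0,"ay": 0,"az": 0},
  {"fingers": -1,"x": -0.0005,"y": -0.0344,"z": 0,"ax": 0,"ay": 0,"az": 0},
  {"fingers": -1,"x": 0,"y": 0,"z": 0,"ax": 0,"ay": 0,"az": 0},
  {"fingers": -1,"x": 0,"y": 0,"z": 0,"ax": 0,"ay": 0,"az": 0},
  {"fingers": -1,"x": 0,"y": 0,"z": 0,"ax": 0,"ay": 0,"az": 0},
])

```text
clock: 9.25
tcp_pos: [0.4556, -0.3386, 0.2922]
orientation: [0.365, 3.104, 0.007]
contact_force: [0.5, 0.3, -0.2]
grip_width: 0.0132
gripper_force: 70.0
```

```bash
python3 -c "
from go import *
show([.4528,-.3396,.16],frame(75.7,0))"
```

```text
clk 9.25 tcp [ 0.4556 -0.3386  0.2922] w 0.0132 F [ 0.5  0.3 -0.2] q [ 0.1   0.28  0.53  1.8  -0.17  1.09  2.03]
turn(tool,deg) [0.38 0.86 0.9 ] shift in target frame mm [  2.4  -1.7 132.2] in cur frame [  4.4  -2.5 132.1]
```

Request:
arm_command([
  {"fingers": -1,"x": 0,"y": 0,"z": 0,"ax": 0.38,"ay": 0.86,"az": 0.9},
  {"fingers": -1,"x": 0.0024,"y": -0.0017,"z": 0.03,"ax": 0,"ay": 0,"az": 0},
  {"fingers": -1,"x": 0,"y": 0,"z": 0.04,"ax": 0,"ay": 0,"az": 0},
  {"fingers": -1,"x": 0,"y": 0,"z": 0.035,"ax": 0,"ay": 0,"az": 0},
  {"fingers": -1,"x": 0,"y": 0,"z": 0.025,"ax": 0,"ay": 0,"az": 0},
  {"fingers": -1,"x": 0,"y": 0,"z": 0,"ax": 0,"ay": 0,"az": 0},
  {"fingers": -1,"x": 0,"y": 0,"z": 0,"ax": 0,"ay": 0,"az": 0},
  {"fingers": -1,"x": 0,"y": 0,"z": 0,"ax": 0,"ay": 0,"az": 0},
])

```text
clock: 9.92
tcp_pos: [0.4541, -0.3404, 0.1643]
orientation: [0.389, 3.115, -0.002]
contact_force: [0.6, -0.0, -0.7]
grip_width: 0.013
gripper_force: 70.0
```

```bash
python3 -c "
from go import *
show([.4528,-.3396,.155],frame(75.7,0))"
```

```text
clk 9.92 tcp [ 0.4541 -0.3404  0.1643] w 0.013 F [ 0.6 -0.  -0.7] q [ 0.16  0.43  0.48  1.93 -0.26  0.84  2.1 ]
turn(tool,deg) [-0.07  0.16  0.07] shift in target frame mm [1.5 0.4 9.3] in cur frame [1.5 0.5 9.3]
```

Request:
arm_command([
  {"fingers": -1,"x": 0.0014,"y": 0.0004,"z": 0.008,"ax": -0.07,"ay": 0.16,"az": 0.07},
  {"fingers": -1,"x": 0,"y": 0,"z": 0,"ax": 0,"ay": 0,"az": 0},
  {"fingers": -1,"x": 0,"y": 0,"z": 0,"ax": 0,"ay": 0,"az": 0},
  {"fingers": -1,"x": 0,"y": 0,"z": 0,"ax": 0,"ay": 0,"az": 0},
])

```text
clock: 10.25
tcp_pos: [0.4518, -0.3399, 0.1555]
orientation: [-0.393, -3.116, -0.001]
contact_force: [0.3, 1.1, -0.5]
grip_width: 0.0132
gripper_force: 70.0
```

```bash
python3 -c "
from go import *
show([.4528,-.3396,.101],frame(75.7,0))"
```

```text
clk 10.25 tcp [ 0.4518 -0.3399  0.1555] w 0.0132 F [ 0.3  1.1 -0.5] q [ 0.16  0.44  0.48  1.93 -0.27  0.83  2.11]
turn(tool,deg) [ 0.02 -0.04 -0.07] shift in target frame mm [-0.9  0.5 54.5] in cur frame [-0.9  0.5 54.5]
```

Request:
arm_command([
  {"fingers": -1,"x": -0.0008,"y": 0.0005,"z": 0.005,"ax": 0,"ay": 0,"az": 0},
  {"fingers": -1,"x": 0,"y": 0,"z": 0.004,"ax": 0,"ay": 0,"az": 0},
  {"fingers": -1,"x": 0,"y": 0,"z": 0.004,"ax": 0,"ay": 0,"az": 0},
  {"fingers": -1,"x": 0,"y": 0,"z": 0.004,"ax": 0,"ay": 0,"az": 0},
  {"fingers": -1,"x": 0,"y": 0,"z": 0,"ax": 0,"ay": 0,"az": 0},
  {"fingers": -1,"x": 0,"y": 0,"z": 0,"ax": 0,"ay": 0,"az": 0},
])

```text
clock: 10.75
tcp_pos: [0.4521, -0.3393, 0.1373]
orientation: [-0.393, -3.114, -0.002]
contact_force: [-0.1, -0.6, -0.2]
grip_width: 0.0131
gripper_force: 70.0
```

```bash
python3 -c "
from go import *
show([.4528,-.3396,.101],frame(75.7,0))"
```

```text
clk 10.75 tcp [ 0.4521 -0.3393  0.1373] w 0.0131 F [-0.1 -0.6 -0.2] q [ 0.17  0.47  0.47  1.94 -0.29  0.8   2.12]
turn(tool,deg) [ 0.04 -0.16 -0.08] shift in target frame mm [-0.7 -0.1 36.3] in cur frame [-0.8 -0.1 36.3]
```

Request:
arm_command([
  {"fingers": -1,"x": -0.0006,"y": 0,"z": 0.01,"ax": 0,"ay": -0.1,"az": 0},
  {"fingers": -1,"x": 0,"y": 0,"z": 0.01,"ax": 0,"ay": 0,"az": 0},
  {"fingers": -1,"x": 0,"y": 0,"z": 0.01,"ax": 0,"ay": 0,"az": 0},
  {"fingers": -1,"x": 0,"y": 0,"z": 0.004,"ax": 0,"ay": 0,"az": 0},
  {"fingers": -1,"x": 0,"y": 0,"z": 0,"ax": 0,"ay": 0,"az": 0},
  {"fingers": -1,"x": 0,"y": 0,"z": 0,"ax": 0,"ay": 0,"az": 0},
])

```text
clock: 11.25
tcp_pos: [0.4527, -0.3395, 0.1033]
orientation: [-0.393, -3.116, -0.001]
contact_force: [-0.1, -1.1, -0.9]
grip_width: 0.0133
gripper_force: 70.0
```

```bash
python3 -c "
from go import *
show([.4528,-.3396,.101],frame(75.7,-25))"
```

```text
clk 11.25 tcp [ 0.4527 -0.3395  0.1033] w 0.0133 F [-0.1 -1.1 -0.9] q [ 0.2   0.52  0.44  1.96 -0.32  0.73  2.15]
turn(tool,deg) [ 0.05 24.94 -0.07] shift in target frame mm [-1.  -0.1  2. ] in cur frame [-0.1 -0.1  2.3]
```

Request:
arm_command([
  {"fingers": 0,"x": 0,"y": 0,"z": 0,"ax": 0,"ay": 0,"az": 0},
  {"fingers": 0,"x": 0,"y": 0,"z": 0,"ax": 0,"ay": 0,"az": 0},
  {"fingers": 0,"x": 0,"y": 0,"z": 0,"ax": 0,"ay": 0,"az": 0},
  {"fingers": 0,"x": 0,"y": 0,"z": 0,"ax": 0,"ay": 5,"az": 0},
  {"fingers": 0,"x": 0,"y": 0,"z": 0,"ax": 0,"ay": 5,"az": 0},
  {"fingers": 0,"x": 0,"y": 0,"z": 0,"ax": 0,"ay": 5,"az": 0},
  {"fingers": 0,"x": 0,"y": 0,"z": 0,"ax": 0,"ay": 5,"az": 0},
  {"fingers": 0,"x": 0,"y": 0,"z": 0,"ax": 0,"ay": 5,"az": 0},
  {"fingers": 0,"x": 0,"y": 0,"z": 0,"ax": 0,"ay": 0,"az": 0},
  {"fingers": 0,"x": 0,"y": 0,"z": 0,"ax": 0,"ay": 0,"az": 0},
])

```text
clock: 12.08
tcp_pos: [0.4537, -0.3395, 0.103]
orientation: [-0.337, -2.688, -0.075]
contact_force: [-0.2, -0.5, 0.6]
grip_width: 0.0431
gripper_force: 0.0
```

```bash
python3 -c "
from go import *
show([.4528,-.3396,.102],frame(75.7,-25))"
```

```text
clk 12.08 tcp [ 0.4537 -0.3395  0.103 ] w 0.0431 F [-0.2 -0.5  0.6] q [ 0.15  0.74  0.5   1.67 -0.2   1.22  2.03]
turn(tool,deg) [0.01 0.06 0.01] shift in target frame mm [ 0.3 -0.3  1.2] in cur frame [ 0.3 -0.3  1.2]
```

Request:
arm_command([
  {"fingers": -0.6,"x": 0,"y": 0,"z": 0,"ax": 0,"ay": 0,"az": 0},
  {"fingers": -1,"x": 0,"y": 0,"z": 0,"ax": 0,"ay": 0,"az": 0},
  {"fingers": -1,"x": 0,"y": 0,"z": 0,"ax": 0,"ay": 0,"az": 0},
  {"fingers": -1,"x": 0,"y": 0,"z": 0,"ax": 0,"ay": 0,"az": 0},
  {"fingers": -1,"x": 0,"y": 0,"z": 0,"ax": 0,"ay": 0,"az": 0},
  {"fingers": -1,"x": 0,"y": 0,"z": 0,"ax": 0,"ay": 0,"az": 0},
], grip_force=80)

```text
clock: 12.58
tcp_pos: [0.4526, -0.3398, 0.1046]
orientation: [-0.339, -2.687, -0.076]
contact_force: [-0.9, 0.9, 5.6]
grip_width: 0.0129
gripper_force: 78.3
```

```bash
python3 -c "
from go import *
show([.453,-.3396,.30],frame(75.7,-25))"
```

```text
clk 12.58 tcp [ 0.4526 -0.3398  0.1046] w 0.0129 F [-0.9  0.9  5.6] q [ 0.15  0.74  0.5   1.67 -0.2   1.23  2.03]
turn(tool,deg) [ 0.07  0.01 -0.08] shift in target frame mm [  82.3    0.2 -177.3] in cur frame [  82.3    0.3 -177.3]
```

Request:
arm_command([
  {"fingers": -1,"x": 0.0085,"y": 0,"z": -0.0181,"ax": 0,"ay": 0,"az": 0},
  {"fingers": -1,"x": 0.0148,"y": 0,"z": -0.0317,"ax": 0,"ay": 0,"az": 0},
  {"fingers": -1,"x": 0.0148,"y": 0,"z": -0.0317,"ax": 0,"ay": 0,"az": 0},
  {"fingers": -1,"x": 0.0148,"y": 0,"z": -0.0317,"ax": 0,"ay": 0,"az": 0},
  {"fingers": -1,"x": 0.0148,"y": 0,"z": -0.0317,"ax": 0,"ay": 0,"az": 0},
  {"fingers": -1,"x": 0.0148,"y": 0,"z": -0.0317,"ax": 0,"ay": 0,"az": 0},
  {"fingers": -1,"x": 0,"y": 0,"z": 0,"ax": 0,"ay": 0,"az": 0},
  {"fingers": -1,"x": 0,"y": 0,"z": 0,"ax": 0,"ay": 0,"az": 0},
])

```text
clock: 13.25
tcp_pos: [0.4535, -0.3403, 0.3004]
orientation: [-0.339, -2.691, -0.074]
contact_force: [-0.5, 0.5, -1.3]
grip_width: 0.0126
gripper_force: 78.4
```

```bash
cat >> go.py <<'E'
def tgt(m,up,L=.0986,phi=10):
    G=frame(98.3,35);return np.array(MO[m])-G[:,2]*(L+up),frame(98.3,phi)
E
python3 -c "
from go import *
p,T=tgt(3,.015);p[2]=.30;show(p,T);print(T.T@frame(98.3,35)[:,2],T.T@frame(98.3,35)[:,0])"
```

```text
clk 13.25 tcp [ 0.4535 -0.3403  0.3004] w 0.0126 F [-0.5  0.5 -1.3] q [ 0.1   0.53  0.57  1.53 -0.11  1.56  2.01]
turn(tool,deg) [  2.94 -34.26 -22.83] shift in target frame mm [-82.5 222.6  15. ] in cur frame [  7.5 237.8   3.9]
[-4.22618262e-01 -1.64912060e-18  9.06307787e-01] [9.06307787e-01 6.01130734e-18 4.22618262e-01]
```

Request:
arm_command([
  {"fingers": -1,"x": 0.0011,"y": 0.034,"z": 0.0005,"ax": 0,"ay": 0,"az": 0},
  {"fingers": -1,"x": 0.0011,"y": 0.034,"z": 0.0005,"ax": 0,"ay": 0,"az": 0},
  {"fingers": -1,"x": 0.0011,"y": 0.034,"z": 0.0005,"ax": 0,"ay": 0,"az": 0},
  {"fingers": -1,"x": 0.0011,"y": 0.034,"z": 0.0005,"ax": 0,"ay": 0,"az": 0},
  {"fingers": -1,"x": 0.0011,"y": 0.034,"z": 0.0005,"ax": 0,"ay": 0,"az": 0},
  {"fingers": -1,"x": 0.0011,"y": 0.034,"z": 0.0005,"ax": 0,"ay": 0,"az": 0},
  {"fingers": -1,"x": 0.0011,"y": 0.034,"z": 0.0005,"ax": 0,"ay": 0,"az": 0},
])

```text
clock: 13.83
tcp_pos: [0.5031, -0.1048, 0.2973]
orientation: [-0.338, -2.684, -0.076]
contact_force: [-0.1, -0.6, -0.3]
grip_width: 0.0133
gripper_force: 78.4
```

Request:
arm_command([
  {"fingers": -1,"x": 0,"y": 0,"z": 0,"ax": 0.42,"ay": -4.89,"az": -3.26},
  {"fingers": -1,"x": 0,"y": 0,"z": 0,"ax": 0.42,"ay": -4.89,"az": -3.26},
  {"fingers": -1,"x": 0,"y": 0,"z": 0,"ax": 0.42,"ay": -4.89,"az": -3.26},
  {"fingers": -1,"x": 0,"y": 0,"z": 0,"ax": 0.42,"ay": -4.89,"az": -3.26},
  {"fingers": -1,"x": 0,"y": 0,"z": 0,"ax": 0.42,"ay": -4.89,"az": -3.26},
  {"fingers": -1,"x": 0,"y": 0,"z": 0,"ax": 0.42,"ay": -4.89,"az": -3.26},
  {"fingers": -1,"x": 0,"y": 0,"z": 0,"ax": 0.42,"ay": -4.89,"az": -3.26},
  {"fingers": -1,"x": 0,"y": 0,"z": 0,"ax": 0,"ay": 0,"az": 0},
  {"fingers": -1,"x": 0,"y": 0,"z": 0,"ax": 0,"ay": 0,"az": 0},
  {"fingers": -1,"x": 0,"y": 0,"z": 0,"ax": 0,"ay": 0,"az": 0},
])

```text
clock: 14.67
tcp_pos: [0.5038, -0.1066, 0.2984]
orientation: [-0.213, 2.967, 0.023]
contact_force: [-0.2, 0.5, -0.0]
grip_width: 0.0131
gripper_force: 78.5
```

```bash
python3 -c "
from go import *
p,T=tgt(3,.015);show(p,T)"
```

```text
clk 14.67 tcp [ 0.5038 -0.1066  0.2984] w 0.0131 F [-0.2  0.5 -0. ] q [-0.29  0.08  0.43  2.   -0.1   0.91  1.91]
turn(tool,deg) [ 0.17 -0.42 -0.09] shift in target frame mm [10.9 -1.4 63.9] in cur frame [10.5 -1.6 64. ]
```

Request:
arm_command([
  {"fingers": -1,"x": 0,"y": 0,"z": 0,"ax": 0.17,"ay": -0.42,"az": -0.09},
  {"fingers": -1,"x": 0.0036,"y": -0.0014,"z": 0.0213,"ax": 0,"ay": 0,"az": 0},
  {"fingers": -1,"x": 0.0036,"y": 0,"z": 0.0213,"ax": 0,"ay": 0,"az": 0},
  {"fingers": -1,"x": 0.0036,"y": 0,"z": 0.0213,"ax": 0,"ay": 0,"az": 0},
  {"fingers": -1,"x": 0,"y": 0,"z": 0,"ax": 0,"ay": 0,"az": 0},
  {"fingers": -1,"x": 0,"y": 0,"z": 0,"ax": 0,"ay": 0,"az": 0},
  {"fingers": -1,"x": 0,"y": 0,"z": 0,"ax": 0,"ay": 0,"az": 0},
])

```text
clock: 15.25
tcp_pos: [0.5056, -0.1084, 0.235]
orientation: [-0.216, 2.956, 0.017]
contact_force: [-0.3, 0.4, -0.3]
grip_width: 0.0133
gripper_force: 78.5
```

```bash
cat > look.py <<'E'
from go import *;from h import *
def look(name,m,up):
    p,T=tgt(m,up);show(p,T)
    f=r.grab_frame("side");o=r.get_obs();C=R.from_rotvec(o["orientation"]).as_matrix()
    g=C@np.array([-.4226,0,.9063])
    c=px(f,np.array(MO[m])).astype(int);x0,y0=c[0]-50,c[1]-55
    cv2.imwrite(name,cv2.resize(f["frame"][y0:y0+80,x0:x0+100],None,fx=7,fy=7,interpolation=cv2.INTER_CUBIC)[:,:,::-1])
    for n,X in(("tip",o["tcp_pos"]+g*.0986),("O",np.array(MO[m]))):print(n,((px(f,X)-[x0,y0])*7).round())
E
python3 -c "
from look import *
look('pics/e.png',3,.015)"
```

```text
clk 15.25 tcp [ 0.5056 -0.1084  0.235 ] w 0.0133 F [-0.3  0.4 -0.3] q [-0.27  0.16  0.43  2.08 -0.17  0.75  1.98]
turn(tool,deg) [-0.06  0.18  0.05] shift in target frame mm [1.4 0.7 1.2] in cur frame [1.4 0.7 1.2]
tip [343. 365.]
O [351. 386.]
```

View pics/e.png

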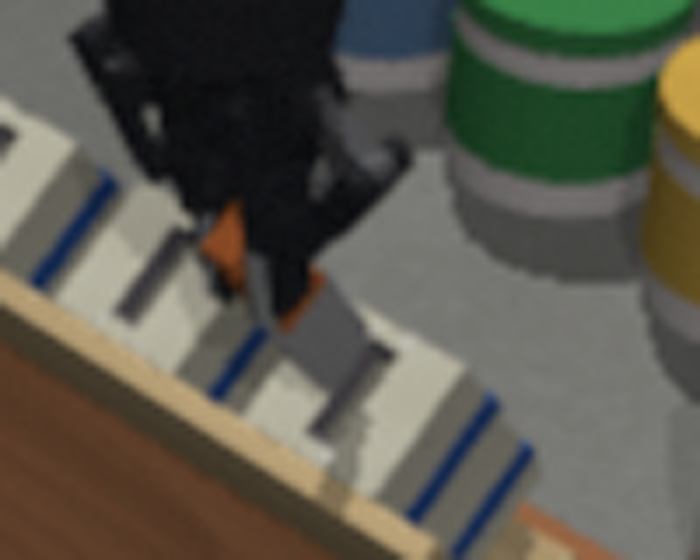

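The blade's end lies right above mould_3's slot (crop px ≈(345,375) against the slot centre at (351,386)) and is parallel to it. Next I'll advance along the seam.

Request:
arm_command([
  {"fingers": -1,"x": 0.0014,"y": 0.0006,"z": 0.0011,"ax": 0,"ay": 0.15,"az": 0},
  {"fingers": -1,"x": -0.0017,"y": 0,"z": 0.0036,"ax": 0,"ay": 0,"az": 0},
  {"fingers": -1,"x": -0.0017,"y": 0,"z": 0.0036,"ax": 0,"ay": 0,"az": 0},
  {"fingers": -1,"x": -0.0017,"y": 0,"z": 0.0036,"ax": 0,"ay": 0,"az": 0},
  {"fingers": -1,"x": -0.0017,"y": 0,"z": 0.0036,"ax": 0,"ay": 0,"az": 0},
  {"fingers": -1,"x": -0.0017,"y": 0,"z": 0.0036,"ax": 0,"ay": 0,"az": 0},
  {"fingers": -1,"x": -0.0017,"y": 0,"z": 0.0036,"ax": 0,"ay": 0,"az": 0},
  {"fingers": -1,"x": 0,"y": 0,"z": 0,"ax": 0,"ay": 0,"az": 0},
  {"fingers": -1,"x": 0,"y": 0,"z": 0,"ax": 0,"ay": 0,"az": 0},
])

```text
clock: 16.05
tcp_pos: [0.5169, -0.1059, 0.2129]
orientation: [-0.216, 2.96, 0.018]
contact_force: [0.3, -0.1, -0.6]
grip_width: 0.0129
gripper_force: 78.5
```

```bash
cat >> look.py <<'E'
def depth(m):
    o=r.get_obs();C=R.from_rotvec(o["orientation"]).as_matrix();G=frame(98.3,35)
    tip=o["tcp_pos"]+C@np.array([-.4226,0,.9063])*.0986
    print("tip in mould mm",((tip-MO[m])@np.c_[-G[:,0],G[:,1],-G[:,2]]*1000).round(1),"F tool",(C.T@o["contact_force"]).round(1),"F along insertion",(G[:,2]@o["contact_force"]).round(1),"M",o["moment"].round(2))
    p,T=tgt(m,0);show(p,T)
E
python3 -c "
from look import *
depth(3)"
```

```text
tip in mould mm [-1.5  0.2 -9.2] F tool [-0.2 -0.1  0.6] F along insertion 0.6 M [-0.    0.22  0.05]
clk 16.05 tcp [ 0.5169 -0.1059  0.2129] w 0.0129 F [ 0.3 -0.1 -0.6] q [-0.25  0.21  0.42  2.08 -0.2   0.71  2.01]
turn(tool,deg) [-0.02 -0.05  0.06] shift in target frame mm [ 2.6 -0.2 -8.9] in cur frame [ 2.6 -0.2 -8.9]
```

Request:
arm_command([
  {"fingers": -1,"x": -0.0012,"y": 0,"z": 0.0036,"ax": 0,"ay": 0,"az": 0},
  {"fingers": -1,"x": -0.0013,"y": 0,"z": 0.0027,"ax": 0,"ay": 0,"az": 0},
  {"fingers": -1,"x": -0.0009,"y": 0,"z": 0.0018,"ax": 0,"ay": 0,"az": 0},
  {"fingers": -1,"x": -0.0009,"y": 0,"z": 0.0018,"ax": 0,"ay": 0,"az": 0},
  {"fingers": -1,"x": 0,"y": 0,"z": 0,"ax": 0,"ay": 0,"az": 0},
  {"fingers": -1,"x": 0,"y": 0,"z": 0,"ax": 0,"ay": 0,"az": 0},
])

```text
clock: 16.55
tcp_pos: [0.5217, -0.1055, 0.2058]
orientation: [-0.215, 2.961, 0.021]
contact_force: [-15.6, 0.8, 23.5]
grip_width: 0.0131
gripper_force: 82.3
```

```bash
python3 -c "
from look import *
depth(3)"
```

```text
tip in mould mm [ -1.8  -0.  -17.8] F tool [ 11.    3.1 -25.8] F along insertion -28.0 M [0.47 2.33 0.3 ]
clk 16.55 tcp [ 0.5217 -0.1055  0.2058] w 0.0131 F [-15.6   0.8  23.5] q [-0.25  0.23  0.41  2.08 -0.22  0.7   2.02]
turn(tool,deg) [ 0.07 -0.08 -0.  ] shift in target frame mm [  6.1   0.1 -16.8] in cur frame [  6.1   0.2 -16.8]
```

Mould_3 jams hard at 17.8 mm with 28 N, all along the seam, so it is closed. I'll withdraw and go to mould_2.

Request:
arm_command([
  {"fingers": -1,"x": 0.003,"y": 0,"z": -0.0064,"ax": 0,"ay": 0,"az": 0},
  {"fingers": -1,"x": 0.0051,"y": 0,"z": -0.0109,"ax": 0,"ay": 0,"az": 0},
  {"fingers": -1,"x": 0.0059,"y": 0,"z": -0.0127,"ax": 0,"ay": 0,"az": 0},
  {"fingers": -1,"x": 0.0017,"y": 0,"z": -0.0036,"ax": 0,"ay": 0,"az": 0},
  {"fingers": -1,"x": 0,"y": 0.025,"z": 0,"ax": 0,"ay": 0,"az": 0},
  {"fingers": -1,"x": 0,"y": 0.025,"z": 0,"ax": 0,"ay": 0,"az": 0},
  {"fingers": -1,"x": 0,"y": 0.025,"z": 0,"ax": 0,"ay": 0,"az": 0},
  {"fingers": -1,"x": 0,"y": 0.025,"z": 0,"ax": 0,"ay": 0,"az": 0},
  {"fingers": -1,"x": 0,"y": 0,"z": 0,"ax": 0,"ay": 0,"az": 0},
  {"fingers": -1,"x": 0,"y": 0,"z": 0,"ax": 0,"ay": 0,"az": 0},
])

```text
clock: 17.38
tcp_pos: [0.4872, -0.0076, 0.2344]
orientation: [-0.221, 2.959, 0.019]
contact_force: [-0.2, -0.3, 0.5]
grip_width: 0.0134
gripper_force: 78.5
```

```bash
python3 -c "
from look import *
depth(2)"
```

```text
tip in mould mm [-1.6  1.9 17.1] F tool [ 0.1 -0.3 -0.5] F along insertion -0.5 M [-0.05  0.22  0.03]
clk 17.38 tcp [ 0.4872 -0.0076  0.2344] w 0.0134 F [-0.2 -0.3  0.5] q [-0.44  0.09  0.36  2.14 -0.06  0.74  1.68]
turn(tool,deg) [ 0.02 -0.    0.25] shift in target frame mm [-8.6 -1.7 14.8] in cur frame [-8.6 -1.7 14.8]
```

Request:
arm_command([
  {"fingers": -1,"x": -0.001,"y": -0.0017,"z": 0.0028,"ax": 0,"ay": 0,"az": 0.25},
  {"fingers": -1,"x": -0.0017,"y": 0,"z": 0.0036,"ax": 0,"ay": 0,"az": 0},
  {"fingers": -1,"x": -0.0017,"y": 0,"z": 0.0036,"ax": 0,"ay": 0,"az": 0},
  {"fingers": -1,"x": -0.0017,"y": 0,"z": 0.0036,"ax": 0,"ay": 0,"az": 0},
  {"fingers": -1,"x": -0.0017,"y": 0,"z": 0.0036,"ax": 0,"ay": 0,"az": 0},
  {"fingers": -1,"x": -0.0017,"y": 0,"z": 0.0036,"ax": 0,"ay": 0,"az": 0},
  {"fingers": -1,"x": -0.0017,"y": 0,"z": 0.0036,"ax": 0,"ay": 0,"az": 0},
  {"fingers": -1,"x": 0,"y": 0,"z": 0,"ax": 0,"ay": 0,"az": 0},
  {"fingers": -1,"x": 0,"y": 0,"z": 0,"ax": 0,"ay": 0,"az": 0},
])

```text
clock: 18.13
tcp_pos: [0.5025, -0.0081, 0.2121]
orientation: [-0.211, 2.961, 0.019]
contact_force: [0.8, 3.2, -0.9]
grip_width: 0.0134
gripper_force: 78.2
```

```bash
python3 -c "
from look import *
depth(2)"
```

```text
tip in mould mm [-2.1 -1.2 -9.8] F tool [-1.1  3.1  1.1] F along insertion 1.5 M [0.68 0.24 0.2 ]
clk 18.13 tcp [ 0.5025 -0.0081  0.2121] w 0.0134 F [ 0.8  3.2 -0.9] q [-0.42  0.16  0.36  2.14 -0.1   0.69  1.71]
turn(tool,deg) [-0.   -0.04 -0.15] shift in target frame mm [ 2.3  1.  -9.7] in cur frame [ 2.3  1.  -9.7]
```

Request:
arm_command([
  {"fingers": -1,"x": -0.0005,"y": 0.001,"z": 0.0036,"ax": 0,"ay": 0,"az": -0.1},
  {"fingers": -1,"x": -0.0013,"y": 0,"z": 0.0027,"ax": 0,"ay": 0,"az": 0},
  {"fingers": -1,"x": -0.0009,"y": 0,"z": 0.0018,"ax": 0,"ay": 0,"az": 0},
  {"fingers": -1,"x": -0.0009,"y": 0,"z": 0.0018,"ax": 0,"ay": 0,"az": 0},
  {"fingers": -1,"x": 0,"y": 0,"z": 0,"ax": 0,"ay": 0,"az": 0},
  {"fingers": -1,"x": 0,"y": 0,"z": 0,"ax": 0,"ay": 0,"az": 0},
])

```text
clock: 18.63
tcp_pos: [0.5077, -0.0071, 0.2033]
orientation: [-0.212, 2.96, 0.018]
contact_force: [0.1, 0.4, -1.1]
grip_width: 0.0131
gripper_force: 78.5
```

```bash
python3 -c "
from look import *
depth(2)"
```

```text
tip in mould mm [ -2.8  -0.9 -20. ] F tool [0.1 0.4 1.1] F along insertion 1.0 M [0.   0.23 0.04]
clk 18.63 tcp [ 0.5077 -0.0071  0.2033] w 0.0131 F [ 0.1  0.4 -1.1] q [-0.42  0.18  0.35  2.13 -0.12  0.67  1.72]
turn(tool,deg) [-0.03 -0.01 -0.1 ] shift in target frame mm [  6.    0.8 -19.3] in cur frame [  6.    0.7 -19.3]
```

Mould_2 lets the blade pass 20 mm without any force, so it is the open one. I'll re-centre and continue to the bottom.

Request:
arm_command([
  {"fingers": -1,"x": -0.0024,"y": 0.0005,"z": -0.0012,"ax": 0,"ay": 0,"az": -0.1},
  {"fingers": -1,"x": -0.0017,"y": 0,"z": 0.0036,"ax": 0,"ay": 0,"az": 0},
  {"fingers": -1,"x": -0.0017,"y": 0,"z": 0.0036,"ax": 0,"ay": 0,"az": 0},
  {"fingers": -1,"x": -0.0017,"y": 0,"z": 0.0036,"ax": 0,"ay": 0,"az": 0},
  {"fingers": -1,"x": -0.0017,"y": 0,"z": 0.0036,"ax": 0,"ay": 0,"az": 0},
  {"fingers": -1,"x": -0.0017,"y": 0,"z": 0.0036,"ax": 0,"ay": 0,"az": 0},
  {"fingers": -1,"x": 0,"y": 0,"z": 0,"ax": 0,"ay": 0,"az": 0},
  {"fingers": -1,"x": 0,"y": 0,"z": 0,"ax": 0,"ay": 0,"az": 0},
])

```text
clock: 19.3
tcp_pos: [0.5209, -0.0045, 0.1882]
orientation: [-0.215, 2.961, 0.018]
contact_force: [-1.0, -0.6, -3.2]
grip_width: 0.013
gripper_force: 78.4
```

```bash
python3 -c "
from look import *
depth(2)"
```

```text
tip in mould mm [ -0.5  -0.1 -40.1] F tool [ 1.6 -0.5  3. ] F along insertion 2.0 M [-0.1   0.69 -0.05]
clk 19.3 tcp [ 0.5209 -0.0045  0.1882] w 0.013 F [-1.  -0.6 -3.2] q [-0.41  0.23  0.34  2.12 -0.15  0.64  1.75]
turn(tool,deg) [-0.03 -0.06  0.01] shift in target frame mm [ 16.6   0.1 -36.6] in cur frame [ 16.6   0.1 -36.5]
```

Depth is 40 mm. About 9 mm remain until the blade touches the bottom.

Request:
arm_command([
  {"fingers": -1,"x": -0.0013,"y": 0,"z": 0.0027,"ax": 0,"ay": 0,"az": 0},
  {"fingers": -1,"x": -0.0013,"y": 0,"z": 0.0027,"ax": 0,"ay": 0,"az": 0},
  {"fingers": -1,"x": -0.0009,"y": 0,"z": 0.0018,"ax": 0,"ay": 0,"az": 0},
  {"fingers": -1,"x": -0.0004,"y": 0,"z": 0.0009,"ax": 0,"ay": 0,"az": 0},
  {"fingers": -1,"x": 0,"y": 0,"z": 0,"ax": 0,"ay": 0,"az": 0},
  {"fingers": -1,"x": 0,"y": 0,"z": 0,"ax": 0,"ay": 0,"az": 0},
])

```text
clock: 19.8
tcp_pos: [0.5251, -0.004, 0.182]
orientation: [-0.214, 2.962, 0.019]
contact_force: [-13.5, -0.7, 13.5]
grip_width: 0.013
gripper_force: 81.2
```

```bash
python3 -c "
from look import *
depth(2)"
```

```text
tip in mould mm [ -0.7  -0.2 -47.6] F tool [ 10.9   1.3 -15.6] F along insertion -18.8 M [-0.17  2.46  0.11]
clk 19.8 tcp [ 0.5251 -0.004   0.182 ] w 0.013 F [-13.5  -0.7  13.5] q [-0.4   0.24  0.34  2.12 -0.16  0.63  1.76]
turn(tool,deg) [ 0.03 -0.13 -0.02] shift in target frame mm [ 19.7   0.2 -43.4] in cur frame [ 19.8   0.2 -43.3]
```

Bottomed at 47.6 mm with a 19 N reaction. I'll relax the push, let go and retreat.

Request:
arm_command([
  {"fingers": -1,"x": 0.0004,"y": 0,"z": -0.0008,"ax": 0,"ay": 0,"az": 0},
  {"fingers": -0.7,"x": 0,"y": 0,"z": 0,"ax": 0,"ay": 0,"az": 0},
  {"fingers": -0.3,"x": 0,"y": 0,"z": 0,"ax": 0,"ay": 0,"az": 0},
  {"fingers": 0,"x": 0,"y": 0,"z": 0,"ax": 0,"ay": 0,"az": 0},
  {"fingers": 0,"x": 0,"y": 0,"z": 0,"ax": 0,"ay": 0,"az": 0},
  {"fingers": 0,"x": 0,"y": 0,"z": 0,"ax": 0,"ay": 0,"az": 0},
])

```text
clock: 20.3
tcp_pos: [0.5267, -0.0036, 0.1826]
orientation: [-0.215, 2.958, 0.018]
contact_force: [0.9, -0.9, -0.5]
grip_width: 0.0425
gripper_force: 0.0
```

Request:
arm_command([
  {"fingers": 0,"x": 0.004,"y": 0,"z": -0.009,"ax": 0,"ay": 0,"az": 0},
  {"fingers": 0,"x": 0.0085,"y": 0,"z": -0.018,"ax": 0,"ay": 0,"az": 0},
  {"fingers": 0,"x": 0.0127,"y": 0,"z": -0.027,"ax": 0,"ay": 0,"az": 0},
  {"fingers": 0,"x": 0.0127,"y": 0,"z": -0.027,"ax": 0,"ay": 0,"az": 0},
  {"fingers": 0,"x": 0,"y": 0,"z": -0.03,"ax": 0,"ay": 0,"az": 0},
  {"fingers": 0,"x": 0,"y": 0,"z": 0,"ax": 0,"ay": 0,"az": 0},
  {"fingers": 0,"x": 0,"y": 0,"z": 0,"ax": 0,"ay": 0,"az": 0},
])

```text
clock: 20.88
tcp_pos: [0.4706, -0.0119, 0.2872]
orientation: [-0.214, 2.955, 0.02]
contact_force: [-1.0, 0.1, 0.2]
grip_width: 0.0422
gripper_force: 0.0
```

Run:
```python
from look import *
look('pics/f.png',2,0)
G=frame(98.3,35)
for n,s in(("side",(280,150,380,250)),("top",(300,160,370,220))):
    f=r.grab_frame(n);H=hsv(f);x0,y0,x1,y1=s
    w=np.zeros(H.shape[:2],np.uint8);w[y0:y1,x0:x1]=cv2.inRange(H,(2,190,90),(11,255,255))[y0:y1,x0:x1]
    k,L,S,C=cv2.connectedComponentsWithStats(w);P=cloud(f)
    for i in range(1,k):
        if S[i,4]>15:
            q=(P[L==i]-MO[2])@np.c_[-G[:,0],G[:,1],-G[:,2]];print(n,S[i],(np.nanpercentile(q,[3,50,97],axis=0)*1000).round(1).tolist())
```

```text
clk 20.88 tcp [ 0.4706 -0.0119  0.2872] w 0.0422 F [-1.   0.1  0.2] q [-0.47 -0.01  0.36  2.11 -0.    0.86  1.62]
turn(tool,deg) [ 0.03  0.3  -0.01] shift in target frame mm [-16.3   0.2  69.8] in cur frame [-16.    0.1  69.9]
tip [303. 281.]
O [352. 388.]
```

View pics/f.png

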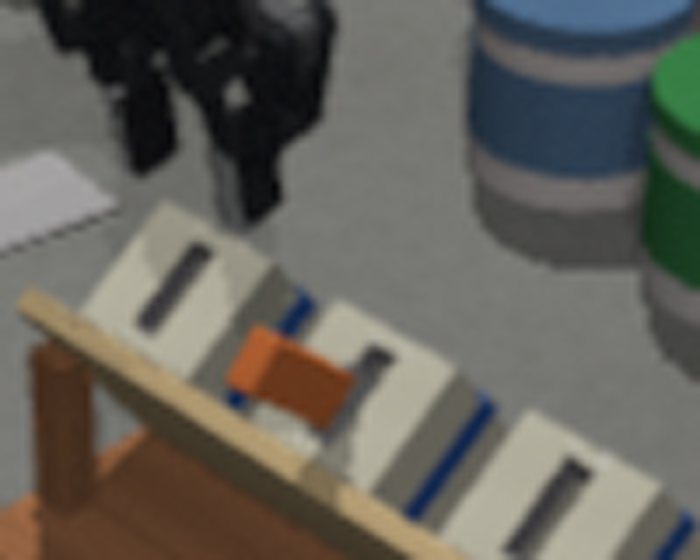

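The orange handle stands in mould_2's mouth (crop px (295,375)) with the gripper well clear of it. One numeric check of the depth before handing in.

Run:
```python
from look import *
G=frame(98.3,35);B=np.c_[-G[:,0],G[:,1],-G[:,2]];O=np.array(MO[2])
f=r.grab_frame("side");H=hsv(f);c=px(f,O).astype(int);x0,y0=c[0]-50,c[1]-55
w=np.zeros(H.shape[:2],np.uint8);w[y0+44:y0+62,x0+31:x0+52]=cv2.inRange(H,(0,150,60),(14,255,255))[y0+44:y0+62,x0+31:x0+52]
q=(cloud(f)[w>0]-O)@B;print(len(q),(np.nanpercentile(q,[3,50,97],axis=0)*1000).round(1).tolist())
for n,l in(("base",[0,0,.012]),("top",[0,0,.072]),("topcorner",[-.012,.007,.072]),("topcorner2",[.012,.007,.072]),("basecorner",[-.012,-.007,.012]),("basecorner2",[.012,-.007,.012])):print(n,((px(f,O+B@np.array(l))-[x0,y0])*7).round())
```

```text
135 [[-30.4, -10.0, 17.8], [-16.1, -7.8, 53.9], [-2.6, 2.6, 74.8]]
base [340. 375.]
top [279. 307.]
topcorner [246. 325.]
topcorner2 [284. 273.]
basecorner [335. 408.]
basecorner2 [371. 358.]
```

Run:
```python
from look import *
G=frame(98.3,35);B=np.c_[-G[:,0],G[:,1],-G[:,2]];O=np.array(MO[2])
f=r.grab_frame("side");H=hsv(f)
c=px(f,O).astype(int);x0,y0=c[0]-50,c[1]-55
w=np.zeros(H.shape[:2],np.uint8);w[y0+44:y0+64,x0+28:x0+54]=cv2.inRange(H,(0,150,60),(14,255,255))[y0+44:y0+64,x0+28:x0+54]
u=cv2.findNonZero(w)[:,0];h=cv2.convexHull(u)[:,0];print("hull crop px",((h-[x0,y0])*7+3).tolist())
q=(cloud(f)[w>0]-O)@B*1000;q=q[~np.isnan(q[:,0])]
# faces: side (-y) points: fit long axis direction within face y~-7 ; lower edge/higher edge per z bin
for a,b in((10,25),(25,40),(40,55),(55,70),(70,80)):
    s=q[(q[:,2]>=a)&(q[:,2]<b)];print(a,b,len(s),s[:,0].min().round(1),s[:,0].max().round(1),np.median(s[:,1]).round(1)) if len(s) else 0
for t in(0,9):
    tr=np.radians(t);ax=np.array([-np.sin(tr),0,np.cos(tr)]);xx=np.array([np.cos(tr),0,np.sin(tr)])
    tip=np.array([3*(t>0)*.001,0,-.048+.012*np.sin(tr)])
    P=[tip+xx*sx*.012+np.array([0,sy*.007,0])+ax*z for z in(.06,.12) for sx,sy in((-1,-1),(1,-1),(1,1),(-1,1))]
    print(t,[((px(f,O+B@p)-[x0,y0])*7).round().astype(int).tolist() for p in P])
```

```text
hull crop px [[346, 388], [339, 402], [325, 423], [318, 423], [255, 395], [241, 388], [234, 381], [234, 367], [248, 339], [255, 332], [262, 332], [346, 374]]
10 25 16 -21.1 1.5 -7.3
25 40 25 -23.7 -2.3 -8.3
40 55 27 -27.7 -4.8 -8.4
55 70 31 -32.2 -8.5 -8.2
70 80 34 -31.5 -10.9 -3.6
0 [[335, 408], [371, 358], [345, 342], [309, 392], [273, 341], [311, 289], [284, 273], [246, 325]]
9 [[326, 422], [359, 368], [332, 352], [300, 406], [250, 377], [283, 321], [256, 305], [223, 361]]
```

```bash
python3 -c "
from bench import r
print(r.hand_in())"
```

```text
the job is handed in; nothing more can be done
None
```

Mould_2 is the open seam: mould_3 jammed at about 18 mm and mould_1 was not tried. I let go of the gauge in mould_2 after its blade reached the bottom (47.6 mm); it now leans about 13° in the slot's play. The job is handed in; I put the gauge back in its block once, before trying any slot, to re-grip it for reach.

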